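# Clear the dressing bed and dry-stack the slabs

### The job

The block on the dressing bed is dressed: slide the chute's gate fully open by its black grip, sweep all the stone chips off the bed and down the chute with the block brush (never with the fingers), then slide the gate fully shut and set the brush back on its rubber mat, bristles down. With the bed clear, dry-stack every slab that lies on the bench on top of the block, each lying flat, its long side along the block's long side and its edges flush all round. Leave the hammer and the mug where they are.

Things in the scene. Friction and masses are not known exactly. Their poses are not given: they have to be found in the camera images.
- bed: Fixed dressing bed: steel tray 232 (x) by 510 mm (y), green sides. Origin under its centre at bench height; x away from the robot, y along the tray (robot's left). Deck top at z = 110 mm, 6 mm lips all round up to 135 mm, 220 by 498 mm inside. Deck solid from y = -249 to 120 mm, chips on it from y = -70 on; chute opening over the whole inner width from y = 120 to 245 mm, chip box 94 mm deep below.
- chute (a point): centre of the chute's opening, at deck height
- gate (a joint): slide gate of the chute, an aluminium plate running just under the deck, in m: 0 = fully shut, 0.128 = fully open against its stop; it opens towards the bed's -y, going under the deck. Moves with about 3 N and stays where it is left; starts shut or up to 35 mm open.
- gate_grip (a point): top centre of the gate's grip: a black upright block 26 (x) by 22 (y) by 46 mm tall, its top 45 mm above the deck, on the robot's side outside the front lip (142 mm from the bed's y axis, 13 mm clear of the lip, nothing else near it). It travels with the gate along the bed's y; axes as the bed's.
- brush: wooden block brush, bristles down: bristles and wooden block 180 mm (x) by 70 mm (y), stiff, from z = 0 to 46 mm; on top along x a grip ridge 120 mm long, 26 mm wide, from z = 46 to 80 mm. 0.4 kg. Origin at the centre of the bristles' underside.
- mat: flat black rubber mat 240 (x) by 120 (y) by 3 mm on the bench, fixed, the brush's place. Origin at the centre of its underside.
- block: dressed granite block 140 (x) by 60 (y) by 50 mm (z), 1.15 kg, loose, standing on the deck at the bed's -y end, its long side across the bed. Origin at the centre of its underside.
- slab1: granite slab 140 (x) by 60 (y) by 26 mm (z), 0.6 kg, like the others, lying flat on the bench to the right of the bed; may be absent. Origin at the centre of its underside.
- slab2: granite slab 140 (x) by 60 (y) by 26 mm (z), 0.6 kg, like the others, lying flat on the bench to the right of the bed; may be absent. Origin at the centre of its underside.
- slab3: granite slab 140 (x) by 60 (y) by 26 mm (z), 0.6 kg, like the others, lying flat on the bench to the right of the bed; may be absent. Origin at the centre of its underside.
- chip1: irregular granite chip, about 55 by 40 mm and 28 mm high, 0.12 kg, lying on the deck between block and chute; may be absent. Origin at the centre of the face it lies on at the start.
- chip2: irregular granite chip, about 55 by 40 mm and 28 mm high, 0.12 kg, lying on the deck between block and chute; may be absent. Origin at the centre of the face it lies on at the start.
- chip3: irregular granite chip, about 55 by 40 mm and 28 mm high, 0.12 kg, lying on the deck between block and chute; may be absent. Origin at the centre of the face it lies on at the start.
- chip4: irregular granite chip, about 55 by 40 mm and 28 mm high, 0.12 kg, lying on the deck between block and chute; may be absent. Origin at the centre of the face it lies on at the start.
- chip5: irregular granite chip, about 55 by 40 mm and 28 mm high, 0.12 kg, lying on the deck between block and chute; may be absent. Origin at the centre of the face it lies on at the start.
- chip6: irregular granite chip, about 55 by 40 mm and 28 mm high, 0.12 kg, lying on the deck between block and chute; may be absent. Origin at the centre of the face it lies on at the start.
- hammer: lump hammer, 230 mm long and 50 mm high, lying on the bench near the mat; to be left alone.
- mug: blue mug, 80 mm across and 90 mm tall, standing at the back left of the bench; to be left alone.
Not all that is in view belongs to the job. What is shaped like the chip5 but blue or red is not meant.

How it is judged (in metres and radians):
On the way, in this order (a step that is already met when the one before it is completed fails the run):
1. the gate is slid fully open (within 8 mm of its stop) (value of joint gate above 0.12 m), for 0.2 s.
2. the brush has been brought to the deck (x of brush in the frame of bed between -0.1 and 0.1 m and y of brush in the frame of bed between -0.25 and 0.2 m and z of brush in the frame of bed below 0.15 m and value of joint gate above 0.12 m), for 0.2 s.
3. all chips lie in the chip box under the chute, the gate still open (z of each of chip1, chip2, chip3, chip4, chip5, chip6 in the frame of bed below 0.092 m and y of chip1 in the frame of bed between 0.105 and 0.26 m and x of chip1 in the frame of bed between -0.12 and 0.12 m and y of chip2 in the frame of bed between 0.105 and 0.26 m and x of chip2 in the frame of bed between -0.12 and 0.12 m and y of chip3 in the frame of bed between 0.105 and 0.26 m and x of chip3 in the frame of bed between -0.12 and 0.12 m and y of chip4 in the frame of bed between 0.105 and 0.26 m and x of chip4 in the frame of bed between -0.12 and 0.12 m and y of chip5 in the frame of bed between 0.105 and 0.26 m and x of chip5 in the frame of bed between -0.12 and 0.12 m and y of chip6 in the frame of bed between 0.105 and 0.26 m and x of chip6 in the frame of bed between -0.12 and 0.12 m and value of joint gate above 0.12 m), for 0.2 s.
4. the gate is fully shut (within 6 mm) over the chips and the brush lies on its mat, bristles down (z of each of chip1, chip2, chip3, chip4, chip5, chip6 in the frame of bed below 0.092 m and y of chip1 in the frame of bed between 0.105 and 0.26 m and x of chip1 in the frame of bed between -0.12 and 0.12 m and y of chip2 in the frame of bed between 0.105 and 0.26 m and x of chip2 in the frame of bed between -0.12 and 0.12 m and y of chip3 in the frame of bed between 0.105 and 0.26 m and x of chip3 in the frame of bed between -0.12 and 0.12 m and y of chip4 in the frame of bed between 0.105 and 0.26 m and x of chip4 in the frame of bed between -0.12 and 0.12 m and y of chip5 in the frame of bed between 0.105 and 0.26 m and x of chip5 in the frame of bed between -0.12 and 0.12 m and y of chip6 in the frame of bed between 0.105 and 0.26 m and x of chip6 in the frame of bed between -0.12 and 0.12 m and value of joint gate below 0.006 m and horizontal distance between brush and mat below 0.045 m and angle between brush's own z axis and vertical below 0.12 rad and z of brush in the frame of mat below 0.012 m and linear speed of brush below 0.02 m/s), for 0.3 s.
5. every slab lies flush on the block (horizontal distance between each of slab1, slab2, slab3 and block below 0.008 m and angle between the x axis of each of slab1, slab2, slab3 and the x axis of block, either way round below 0.07 rad and angle between each of slab1, slab2, slab3's own z axis and vertical below 0.05 rad and z of each of slab1, slab2, slab3 in the frame of block above 0.045 m and linear speed of each of slab1, slab2, slab3 below 0.02 m/s), for 0.2 s.
At the end, for the whole second after the job is handed in: All chips in the chip box, gate shut to 6 mm, brush bristles down with its centre within 45 mm of the mat's, block still standing on the deck, every slab level on the block, centre within 8 mm of the block's in plan, long side within 0.07 rad of the block's, all at rest (all of step 4 and all of step 5 and z of block in the frame of bed between 0.105 and 0.115 m and angle between block's own z axis and vertical below 0.05 rad); the robot touches nothing.
It fails at once if the fingers touch a chip (contact force between the fingers and chip1 above 0.5 N or contact force between the fingers and chip2 above 0.5 N or contact force between the fingers and chip3 above 0.5 N or contact force between the fingers and chip4 above 0.5 N or contact force between the fingers and chip5 above 0.5 N or contact force between the fingers and chip6 above 0.5 N).
It fails at once if the hammer or the mug is moved by more than 30 mm (distance of any of hammer, mug from where it was at the start of the episode above 0.03 m).
Of slab1, slab2, slab3 only 2 to 3 are there at a start; the rules pass over those that are not, and their reading is None.
Of chip1, chip2, chip3, chip4, chip5, chip6 only 3 to 6 are there at a start; the rules pass over those that are not, and their reading is None.
At some moment in a run one of brush may be knocked a few centimetres aside while the robot is not near it.
It also fails if it takes over 208 s, if anything falls off the work surface, if the arm or the gripper's body presses on something with over 40 N, if the wrist force passes 120 N, or if a joint passes its speed limit or range.

### The arm

A 6-joint arm with a two-finger parallel gripper is mounted at the origin on the work surface. World frame = base frame: x ahead of the robot, y to its left, z up, the work surface at z = 0. Lengths are in m, angles in degrees, forces in N, time in s.
With the tool pointing down it reaches from about 0.4 to 0.825 m from the base axis. Payload 7 kg.
Tool frame: the origin (TCP) lies between the finger pads; the fingertips stand 22 mm ahead of it and the grasp point (between the pads) lies 3 mm ahead of it; z points along the fingers, y is the line along which they close (so a half turn about z gives the same grasp; the last joint's range is limited). The gripper opens to 88 mm and grips with 3 to 60 N. Pads are 19 mm wide; open, the fingers measure 130 mm over their backs; the gripper's body (78 mm by 193 mm) begins 47 mm behind the grasp point.
Start: joints at [92.137, 20.546, 0.682, 0, -70.136, -16.507], TCP at [0.168, 0.654, 0.249] pointing down, gripper open.
Joint ranges: [-176.03, 176.03], [-82.01, 121.73], [-58.28, 71.71], [-173.87, 95.51], [-174.79, -0.11], [-173.66, 173.66]. Speed limits (degrees/s): [136.94, 136.94, 172.46, 180, 180, 180].

### API

Orientations are given as [roll, pitch, yaw] about the fixed x, y, z axes, in that order (R = Rz(yaw) Ry(pitch) Rx(roll)).
In Python, from plant import r, vision gives the robot as it stands.
- The arm moves only by the shell command python3 -m pendant 'ROWS' [FORCE]. ROWS is JSON, a list that holds one entry, the list of rows, each a list of 7 numbers: the shift along the tool's x, y, z scaled (see below), then the turn, a rotation vector about the tool's x, y, z scaled (see below), then the opening, from -1 (shut) to 1 (fully open). In form: [[[x, y, z, wx, wy, wz, fingers], ...]]. A call has exactly 8 rows; each row shifts and turns the commanded pose from where the row before left it, along the tool's axes as they then stand; what a row does not reach is not made up. The controller multiplies each number of a shift by 20 mm and each number of a turn by 4 degrees. A row lasts 1/10 s, in which the tool goes at most 50 mm and 8.59 degrees, less where a joint would pass 70% of its speed; a pose out of reach is approached as far as the arm can. A call with a number of a shift or a turn outside -1 to 1 is refused whole. A call with a gripper value outside its range is refused whole. The fingers move at their own pace and stop on an object; FORCE is the grip in N (left out, the last holds). Time passes only in rows, so rows that do not move let the fingers close, or fill a call up. It gives the time, the measured TCP pose, the force, the opening and the grip force at its end, in the units of the state.
- r.get_state(): the state, without advancing time (a new reading comes with each control period).
- vision.capture(name): name is "scene" or "top" or "wrist"; returns a dict with "frame" (400x640x3 uint8, blue, green, red), "depth" (400x640 float32, m along the optical axis (not along the pixel's ray), 0 where there is no reading), "camera_matrix" (3x3 intrinsics, pixels), "k1" (the pictures are not rectified: a ray, as slopes to the right and down, at radius r is drawn at 1 + k1 r^2 times it, then the intrinsics apply), "extrinsics" (4x4, takes a point from world to camera coordinates); the wrist camera has in their place "hand_eye" (4x4, takes a point from camera to tool coordinates, whose origin is the TCP and whose axes are the flange's). Camera axes: x right, y up, looking along -z (the intrinsics and any distortion apply to the point x, -y, -z); pixel columns grow to the right and rows downward; lengths in m; the calibration is good to about 2 mm. A picture is of the moment at which its call begins: read the wrist's pose just before it.
- r.close_job(): hands the job in; it is judged then, once.
The state is a dict: "time_s": time; "joints": joint angles; "qd": joint speeds; "joint_torque": joint torques, N m; "tcp_pos": TCP position; "eef_rot": TCP orientation; "contact_force": force on the tool from outside, world axes, zero at the start; "moment": the same for the moment, N m; "gripper_width": finger opening in m; "gripper_force": force on a finger pad.
Only numpy, scipy, OpenCV 4.12 (cv2) and the standard library are available. Lean on these libraries where they do the work, as an engineer would, in place of code of your own. Each camera call takes 0.05 s, during which the arm holds its last target. There are 200 camera calls.

## Working session

There is one attempt and no reset: what is moved stays moved. The work goes in short steps, Python scripts to look and compute and a shell command to move; the robot and the scene stay as the last step left them, time stands still between calls to the robot, and variables do not carry over. Pictures are saved under pics/ and viewed, at most 14 in all, crops included, and the job is handed in when it is done.

```bash
ls; mkdir -p pics
cat > h.py <<'E'
import numpy as np, cv2
from plant import r, vision
from scipy.spatial.transform import Rotation as R
def cap(name):
    s=r.get_state(); c=vision.capture(name); c['s']=s
    if name=='wrist':
        T=np.eye(4); T[:3,:3]=R.from_euler('xyz',s['eef_rot'],degrees=True).as_matrix(); T[:3,3]=s['tcp_pos']
        c['c2w']=T@np.asarray(c['hand_eye'])
    else: c['c2w']=np.linalg.inv(np.asarray(c['extrinsics']))
    return c
def rays(c):
    h,w=c['depth'].shape; u,v=np.meshgrid(np.arange(w),np.arange(h))
    K=np.asarray(c['camera_matrix']); k=c['k1']
    xd=(u-K[0,2])/K[0,0]; yd=(v-K[1,2])/K[1,1]; x,y=xd.copy(),yd.copy()
    for _ in range(8):
        f=1+k*(x*x+y*y); x=xd/f; y=yd/f
    return x,y
def cloud(c):
    x,y=rays(c); d=c['depth']; P=np.stack([x*d,-y*d,-d],-1)
    W=P@c['c2w'][:3,:3].T+c['c2w'][:3,3]; W[d==0]=np.nan; return W
def onz(c,u,v,z):  # pixel -> world on plane z
    x,y=rays(c); D=c['c2w'][:3,:3]@np.array([x[v,u],-y[v,u],-1]); o=c['c2w'][:3,3]
    return o+D*(z-o[2])/D[2]
def save(c,n): 
    assert cv2.imwrite('pics/'+n,c['frame'])
E
python3 - <<'E'
from h import *
print(r.get_state())
for n in ('scene','top'):
    c=cap(n); save(c,n+'0.png'); W=cloud(c); np.save(n+'0.npy',W); print(n,c['k1'],c['camera_matrix'],c['c2w'].round(3))
E
```

```text
pics
{'time_s': 0.0, 'joints': array([ 9.21374865e+01,  2.05893718e+01,  6.33275247e-01, -2.17167344e-02,
       -7.01377052e+01, -1.65071874e+01]), 'qd': array([-0.00980245, -0.01470646, -0.02236436, -0.06929865, -0.05943554,
       -0.01079056]), 'joint_torque': array([-8.07803626e-04, -5.82713842e+01,  2.93068850e+01,  6.99778005e+00,
        7.14774389e-03, -1.51418249e-04]), 'tcp_pos': array([0.16741869, 0.65341759, 0.24763716]), 'eef_rot': array([ 1.79904263e+02, -7.08136752e-03, -1.43770902e+01]), 'contact_force': array([0.07311562, 0.10489558, 0.88170765]), 'moment': array([0.01395147, 0.05496686, 0.00987583]), 'gripper_force': 0.0, 'gripper_width': 0.08755767639212551}
scene -0.022499335200230553 [[386.07686198   0.         320.18287373]
 [  0.         386.07686198 200.94054111]
 [  0.           0.           1.        ]] [[-0.761 -0.429  0.487  1.004]
 [ 0.649 -0.489  0.584  0.64 ]
 [-0.012  0.76   0.65   0.795]
 [ 0.     0.     0.     1.   ]]
top 0.01604724631941861 [[369.22111454   0.         319.19936948]
 [  0.         369.22111454 198.48249385]
 [  0.           0.           1.        ]] [[-0.026  0.993 -0.114  0.409]
 [-1.    -0.026  0.006  0.052]
 [ 0.003  0.114  0.993  0.995]
 [ 0.     0.     0.     1.   ]]
```

```bash
python3 -m pendant --help 2>&1 | head -20
```

```text
invalid input: not JSON, or not a number
```

View pics/top0.png

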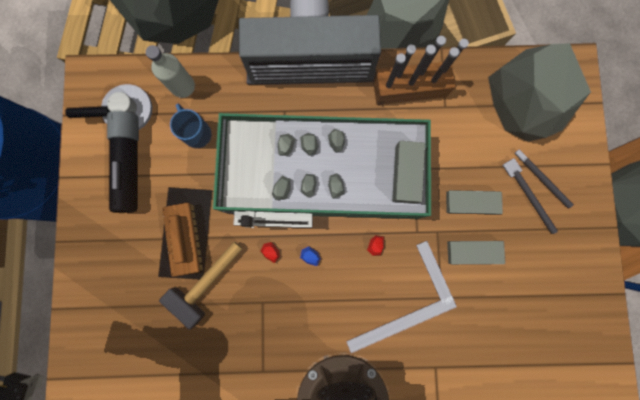

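View pics/scene0.png

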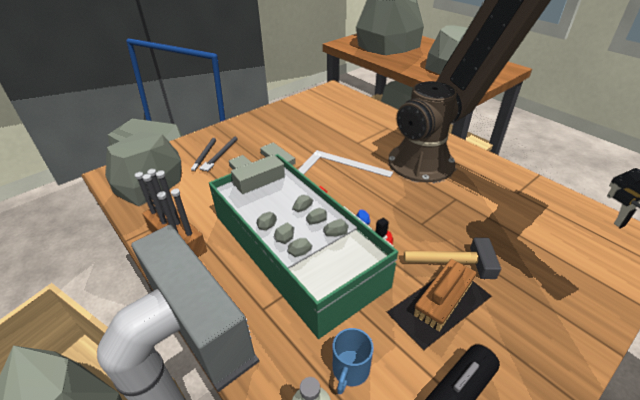

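```bash
cat >> h.py <<'E'
def rect(W,m,zoff=None):
    p=W[m][:,:2]; p=p[~np.isnan(p[:,0])]; (cx,cy),(a,b),t=cv2.minAreaRect((p*1000).astype(np.float32))
    return dict(c=(round(cx,1),round(cy,1)),ab=(round(a,1),round(b,1)),t=round(t,2),n=len(p),z=np.nanmedian(W[m][:,2]).round(4))
def box(sh,u0,v0,u1,v1):
    m=np.zeros(sh[:2],bool); m[v0:v1,u0:u1]=1; return m
E
python3 - <<'E'
from h import *
W=np.load('top0.npy'); Z=W[...,2]; im=cv2.imread('pics/top0.png').astype(int)
green=(im[...,1]>im[...,2]+25)&(im[...,1]>im[...,0]+10)
print('lip',rect(W,green&(Z>.128)&(Z<.142)&box(Z.shape,205,105,440,225)))
print('block',rect(W,(Z>.153)&(Z<.168)&box(Z.shape,385,130,430,212)))
for b in ((440,182,512,222),(440,232,512,272)): print('slab',rect(W,(Z>.019)&(Z<.034)&box(Z.shape,*b)))
print('grip',rect(W,(Z>.14)&box(Z.shape,228,210,320,235)), rect(W,(Z>.1)&box(Z.shape,228,214,320,235)))
print('ridge',rect(W,(Z>.075)&(Z<.095)&box(Z.shape,155,185,215,285)))
print('brushtop',rect(W,(Z>.042)&(Z<.056)&box(Z.shape,155,185,215,285)))
dk=(im.max(-1)<60)
print('mat',rect(W,dk&(Z<.012)&(Z>-.005)&box(Z.shape,155,185,212,282)))
print('hammer',rect(W,(Z>.015)&box(Z.shape,155,240,245,330)&~box(Z.shape,155,185,206,282)))
print('mug',rect(W,(Z>.07)&box(Z.shape,165,100,212,150)))
for u,v in ((284,144),(309,143),(337,140),(282,187),(309,184),(336,184),(250,160),(300,165),(370,165)): print((u,v),W[v,u].round(3))
E
```

```text
lip {'c': (590.6, 35.4), 'ab': (508.7, 232.0), 't': 86.63, 'n': 1536, 'z': np.float64(0.1345)}
block {'c': (564.0, -164.4), 'ab': (60.6, 139.7), 't': 84.02, 'n': 1569, 'z': np.float64(0.1594)}
slab {'c': (501.2, -364.5), 'ab': (139.5, 60.3), 't': 87.15, 'n': 1212, 'z': np.float64(0.0254)}
slab {'c': (369.5, -360.5), 'ab': (142.4, 56.9), 't': 88.67, 'n': 1250, 'z': np.float64(0.0257)}
grip {'c': (459.2, 216.2), 'ab': (20.6, 25.3), 't': 89.46, 'n': 115, 'z': np.float64(0.1542)} {'c': (462.0, 216.0), 'ab': (21.0, 31.6), 't': 88.86, 'n': 160, 'z': np.float64(0.1528)}
ridge {'c': (424.0, 403.3), 'ab': (118.6, 26.3), 't': 9.42, 'n': 518, 'z': np.float64(0.0823)}
brushtop {'c': (423.8, 404.0), 'ab': (179.2, 70.9), 't': 9.17, 'n': 1303, 'z': np.float64(0.0486)}
mat {'c': (440.4, 404.4), 'ab': (117.8, 234.6), 't': 84.73, 'n': 1610, 'z': np.float64(0.0027)}
hammer {'c': (319.1, 338.5), 'ab': (109.9, 233.0), 't': 46.13, 'n': 1763, 'z': np.float64(0.0377)}
mug {'c': (718.0, 377.4), 'ab': (78.7, 96.5), 't': 84.83, 'n': 373, 'z': np.float64(0.0846)}
(284, 144) [0.64  0.127 0.136]
(309, 143) [0.64  0.067 0.139]
(337, 140) [0.646 0.001 0.139]
(282, 187) [0.537 0.133 0.136]
(309, 184) [0.542 0.07  0.136]
(336, 184) [0.54  0.007 0.14 ]
(250, 160) [0.611 0.215 0.1  ]
(300, 165) [0.594 0.091 0.109]
(370, 165) [ 0.59  -0.08   0.106]
```

Run:
```python
import cv2,numpy as np
a=cv2.imread('pics/top0.png')[175:320,150:330]; cv2.imwrite('pics/c1.png',cv2.resize(a,None,fx=4.4,fy=4.1,interpolation=cv2.INTER_CUBIC))
```

```text
(no output)
```

View pics/c1.png

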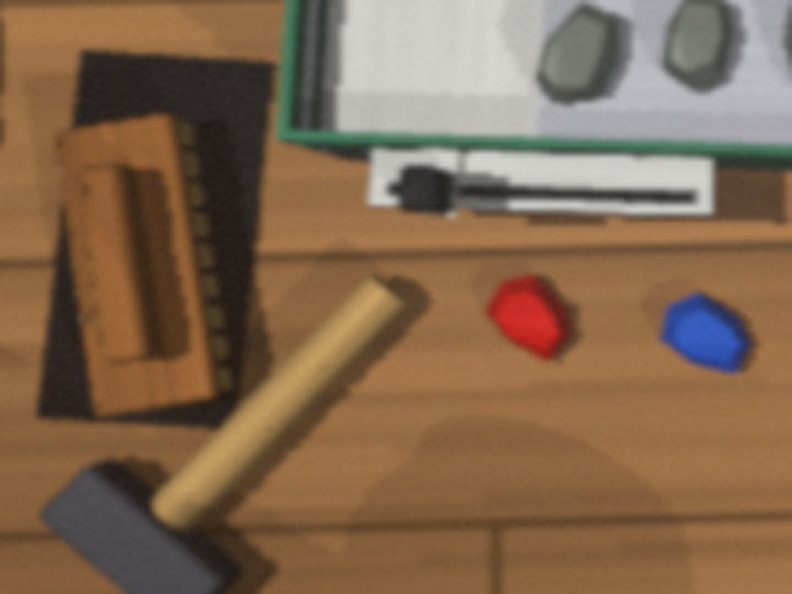

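Top view: the bed (rim at columns 217–431, rows 115–215), six grey chips in it, two slabs at (474,202) and (476,252), the gate's black grip at (246,221), and the brush on its mat at (183,240). The red and blue chip shapes at (270,252), (310,256) and (376,245) are decoys outside the bed. All measured sizes match the description.

```bash
cat >> h.py <<'E'
def plan(x,y,z,yaw):
    s=r.get_state(); C=R.from_euler('xyz',s['eef_rot'],degrees=True); T=R.from_euler('xyz',[180,0,yaw],degrees=True)
    print('turn',((C.inv()*T).as_rotvec(degrees=True)/4).round(2),'then shift',(T.inv().apply(np.array([x,y,z])-s['tcp_pos'])/.02).round(2),
     '| t',round(s['time_s'],1),'tcp',np.round(s['tcp_pos'],4),np.round(s['eef_rot'],1),'F',np.round(s['contact_force'],1),'w',round(s['gripper_width'],4),'gf',np.round(s['gripper_force'],1))
Tb=np.array([.5906,.0354]); yb=np.radians(-3.37); Rb=np.array([[np.cos(yb),-np.sin(yb)],[np.sin(yb),np.cos(yb)]])
def b2w(x,y): return Rb@[x,y]+Tb
def w2b(x,y): return Rb.T@(np.array([x,y])-Tb)
E
python3 -m pendant '[[[0,0,0,0,0,-0.92,1],[0,0,0,0,0,-0.92,1],[0,0,0,0,0,-0.92,1],[0.75,0.99,0,0,0,0,1],[0.75,0.99,0,0,0,0,1],[0.75,0.99,0,0,0,0,1],[0.75,0.99,0,0,0,0,1],[0.75,0.99,0,0,0,0,1]]]'
python3 -m pendant '[[[0.75,0.99,0.1,0,0,0,1],[0.75,0.99,0.1,0,0,0,1],[0.75,0.99,0.1,0,0,0,1],[0.75,0.99,0.1,0,0,0,1],[0.75,0.99,0.1,0,0,0,1],[0.75,0.99,0.1,0,0,0,1],[0.75,0.99,0.1,0,0,0,1],[0.75,0.99,0.1,0,0,0,1]]]'
python3 -m pendant '[[[0.75,0.99,0.1,0,0,0,1],[0.75,0.99,0.1,0,0,0,1],[0.75,0.99,0.1,0,0,0,1],[0.75,0.99,0.1,0,0,0,1],[0.75,0.99,0.1,0,0,0,1],[0.75,0.99,0.1,0,0,0,1],[0.75,0.99,0.1,0,0,0,1],[0,0,0,0,0,0,1]]]'
python3 -c "
from h import *
plan(.4592,.2162,.140,-3.37)"
```

```text
time_s: 0.9
tcp_pos: [0.237, 0.5495, 0.2481]
eef_rot: [179.9, 0.0, -3.3]
contact_force: [0.2, 0.0, -0.6]
gripper_width: 0.0874
gripper_force: 0.0
time_s: 1.7
tcp_pos: [0.3478, 0.3842, 0.2323]
eef_rot: [180.0, 0.0, -3.3]
contact_force: [1.2, 0.9, -0.1]
gripper_width: 0.088
gripper_force: 0.0
time_s: 2.5
tcp_pos: [0.4446, 0.2386, 0.218]
eef_rot: [179.9, 0.0, -3.5]
contact_force: [-0.1, 1.4, 0.8]
gripper_width: 0.0876
gripper_force: 0.0
turn [ 0.02  0.01 -0.02] then shift [0.79 1.08 3.9 ] | t 2.5 tcp [0.4446 0.2386 0.218 ] [179.9   0.   -3.5] F [-0.1  1.4  0.8] w 0.0876 gf 0.0
```

```bash
python3 -m pendant '[[[0.4,0.54,0,0,0,0,1],[0.4,0.54,0,0,0,0,1],[0,0,0.75,0,0,0,1],[0,0,0.75,0,0,0,1],[0,0,0.75,0,0,0,1],[0,0,0.75,0,0,0,1],[0,0,0.75,0,0,0,1],[0,0,0,0,0,0,1]]]'
python3 -m pendant '[[[0,0,0,0,0,0,-1],[0,0,0,0,0,0,-1],[0,0,0,0,0,0,-1],[0,0,0,0,0,0,-1],[0,0,0,0,0,0,-1],[0,0,0,0,0,0,-1],[0,0,0,0,0,0,-1],[0,0,0,0,0,0,-1]]]' 30
python3 -c "
from h import *
plan(.4592,.2162,.143,-3.37); print(w2b(*r.get_state()['tcp_pos'][:2]))"
```

```text
time_s: 3.3
tcp_pos: [0.4579, 0.2176, 0.1418]
eef_rot: [179.9, 0.1, -3.3]
contact_force: [-0.4, -0.8, 0.4]
gripper_width: 0.0876
gripper_force: 0.0
time_s: 4.1
tcp_pos: [0.4587, 0.2186, 0.1436]
eef_rot: [180.0, -0.0, -3.3]
contact_force: [-0.3, 0.2, 0.2]
gripper_width: 0.0291
gripper_force: 0.0
turn [ 0.   -0.    0.01] then shift [0.03 0.12 0.03] | t 4.1 tcp [0.4587 0.2186 0.1436] [180.   -0.   -3.3] F [-0.3  0.2  0.2] w 0.0291 gf 0.0
[-0.14239336  0.1751265 ]
```

```bash
python3 -m pendant '[[[0,0,0,0,0,0,-1],[0,0,0,0,0,0,-1],[0,0,0,0,0,0,-1],[0,0.5,0,0,0,0,-1],[0,0.75,0,0,0,0,-1],[0,0.75,0,0,0,0,-1],[0,0.75,0,0,0,0,-1],[0,0.75,0,0,0,0,-1]]]'
python3 -m pendant '[[[0,0.75,0,0,0,0,-1],[0,0.25,0,0,0,0,-1],[0,0.2,0,0,0,0,-1],[0,0.2,0,0,0,0,-1],[0,0.2,0,0,0,0,-1],[0,0.1,0,0,0,0,-1],[0,0,0,0,0,0,-1],[0,0,0,0,0,0,-1]]]'
python3 -c "
from h import *
plan(.4592,.2162,.143,-3.37); print(w2b(*r.get_state()['tcp_pos'][:2]))"
```

```text
time_s: 4.9
tcp_pos: [0.4548, 0.1477, 0.1436]
eef_rot: [-180.0, -0.0, -3.3]
contact_force: [2.6, 2.7, -4.6]
gripper_width: 0.0217
gripper_force: 30.0
time_s: 5.7
tcp_pos: [0.4529, 0.1145, 0.1436]
eef_rot: [180.0, -0.0, -3.3]
contact_force: [5.1, -1.2, -5.4]
gripper_width: 0.0221
gripper_force: 30.0
turn [ 0.01 -0.    0.01] then shift [ 0.02 -5.1   0.03] | t 5.7 tcp [0.4529 0.1145 0.1436] [180.   -0.   -3.3] F [ 5.1 -1.2 -5.4] w 0.0221 gf 30.0
[-0.14214453  0.07084907]
```

```bash
python3 -m pendant '[[[0,0.25,0,0,0,0,-1],[0,0.2,0,0,0,0,-1],[0,0.15,0,0,0,0,-1],[0,0.1,0,0,0,0,-1],[0,0,0,0,0,0,-1],[0,0,0,0,0,0,-1],[0,0,0,0,0,0,-1],[0,0,0,0,0,0,-1]]]'
python3 -m pendant '[[[0,0.1,0,0,0,0,-1],[0,0.1,0,0,0,0,-1],[0,0.1,0,0,0,0,-1],[0,0,0,0,0,0,-1],[0,0,0,0,0,0,-1],[0,0,0,0,0,0,-1],[0,0,0,0,0,0,-1],[0,0,0,0,0,0,-1]]]'
python3 -c "
from h import *
plan(.4592,.2162,.143,-3.37); print(w2b(*r.get_state()['tcp_pos'][:2]))"
```

```text
time_s: 6.5
tcp_pos: [0.4521, 0.1006, 0.1435]
eef_rot: [180.0, -0.0, -3.3]
contact_force: [5.9, -0.7, -5.9]
gripper_width: 0.0218
gripper_force: 30.0
time_s: 7.3
tcp_pos: [0.452, 0.0978, 0.1436]
eef_rot: [-179.7, -0.1, -3.3]
contact_force: [-1.6, 19.3, -7.3]
gripper_width: 0.0216
gripper_force: 30.0
turn [-0.07 -0.02  0.02] then shift [ 0.01 -5.93  0.03] | t 7.3 tcp [0.452  0.0978 0.1436] [-1.797e+02 -1.000e-01 -3.300e+00] F [-1.6 19.3 -7.3] w 0.0216 gf 30.0
[-0.14197986  0.0541157 ]
```

```bash
python3 -m pendant '[[[0,-0.1,0,0,0,0,1],[0,0,0,0,0,0,1],[0,0,0,0,0,0,1],[0,0,0,0,0,0,1],[0,0,0,0,0,0,1],[0,0,-0.75,0,0,0,1],[0,0,-1,0,0,0,1],[0,0,-1,0,0,0,1]]]'
python3 -m pendant '[[[0,0,-1,0,0,0,1],[0,0,-1,0,0,0,1],[0,0,-1,0,0,-0.8,1],[0,0,0,0,0,-0.8,1],[0,0,0,0,0,-0.8,1],[0,0,0,0,0,-0.8,1],[0,0,0,0,0,0,1],[0,0,0,0,0,0,1]]]'
python3 - <<'E'
from h import *
c=cap('top'); save(c,'top1.png'); W=cloud(c); Z=W[...,2]
g=rect(W,(Z>.14)&(Z<.16)&box(Z.shape,228,210,320,240)); print('grip',g)
print('ridge',rect(W,(Z>.075)&(Z<.095)&box(Z.shape,145,185,225,285)))
print('brushtop',rect(W,(Z>.042)&(Z<.056)&box(Z.shape,150,185,215,285)))
plan(.424,.4033,.12,9.4)
E
```

```text
time_s: 8.1
tcp_pos: [0.4514, 0.0964, 0.199]
eef_rot: [180.0, 0.0, -3.3]
contact_force: [-0.4, 1.1, 0.8]
gripper_width: 0.0803
gripper_force: 0.0
time_s: 8.9
tcp_pos: [0.4516, 0.0966, 0.2585]
eef_rot: [180.0, 0.0, 9.4]
contact_force: [0.4, 0.7, -0.5]
gripper_width: 0.0877
gripper_force: 0.0
grip {'c': (0.0, 0.0), 'ab': (0.0, 0.0), 't': 0.0, 'n': 0, 'z': np.float64(nan)}
ridge {'c': (476.4, 413.5), 'ab': (13.7, 25.0), 't': 38.45, 'n': 49, 'z': np.float64(0.0821)}
brushtop {'c': (488.3, 414.3), 'ab': (48.9, 68.9), 't': 8.2, 'n': 286, 'z': np.float64(0.0485)}
turn [ 0.    0.   -0.01] then shift [  1.14 -15.35   6.93] | t 8.9 tcp [0.4516 0.0967 0.2585] [180.    0.    9.4] F [-1.3  0.3  0. ] w 0.0875 gf 0.0
  return np.nanmean(a, axis, out=out, keepdims=keepdims)
```

```bash
python3 -m pendant '[[[0.07,-0.96,0,0,0,0,1],[0.07,-0.96,0,0,0,0,1],[0.07,-0.96,0,0,0,0,1],[0.07,-0.96,0,0,0,0,1],[0.07,-0.96,0,0,0,0,1],[0.07,-0.96,0,0,0,0,1],[0.07,-0.96,0,0,0,0,1],[0.07,-0.96,0,0,0,0,1]]]'
python3 -m pendant '[[[0.07,-0.96,0,0,0,0,1],[0.07,-0.96,0,0,0,0,1],[0.07,-0.96,0,0,0,0,1],[0.07,-0.96,0,0,0,0,1],[0.07,-0.96,0,0,0,0,1],[0.07,-0.96,0,0,0,0,1],[0.07,-0.96,0,0,0,0,1],[0.07,-0.96,0,0,0,0,1]]]'
python3 -m pendant '[[[0,0,0.5,0,0,0,1],[0,0,0.5,0,0,0,1],[0,0,0.5,0,0,0,1],[0,0,0.5,0,0,0,1],[0,0,0,0,0,0,1],[0,0,0,0,0,0,1],[0,0,0,0,0,0,1],[0,0,0,0,0,0,1]]]'
python3 - <<'E'
from h import *
c=cap('wrist'); save(c,'w1.png'); W=cloud(c); Z=W[...,2]; im=c['frame'].astype(int)
near=(np.hypot(W[...,0]-.424,W[...,1]-.403)<.16)
print('ridge',rect(W,near&(Z>.075)&(Z<.095))); print('top',rect(W,near&(Z>.04)&(Z<.056)))
plan(.424,.4033,.074,9.4)
c=cap('top');  W=cloud(c); Z=W[...,2]
print('grip',rect(W,(Z>.14)&(Z<.165)&box(Z.shape,228,210,330,240)))
E
```

```text
time_s: 9.75
tcp_pos: [0.4373, 0.251, 0.2585]
eef_rot: [180.0, 0.0, 9.4]
contact_force: [0.1, 0.0, 0.2]
gripper_width: 0.0879
gripper_force: 0.0
time_s: 10.55
tcp_pos: [0.423, 0.4051, 0.2585]
eef_rot: [180.0, 0.0, 9.5]
contact_force: [0.9, -0.1, -0.3]
gripper_width: 0.0873
gripper_force: 0.0
time_s: 11.35
tcp_pos: [0.4235, 0.4036, 0.2192]
eef_rot: [-180.0, -0.0, 9.5]
contact_force: [-0.3, -0.0, -0.4]
gripper_width: 0.0875
gripper_force: 0.0
ridge {'c': (456.9, 349.8), 'ab': (115.0, 190.7), 't': 31.7, 'n': 4658, 'z': np.float64(0.0825)}
top {'c': (430.3, 378.7), 'ab': (293.7, 257.4), 't': 21.86, 'n': 9385, 'z': np.float64(0.0486)}
turn [-0.01 -0.01  0.02] then shift [0.03 0.02 7.25] | t 11.4 tcp [0.4234 0.4037 0.2191] [-180.    -0.     9.5] F [-0.8 -0.7 -0.4] w 0.0879 gf 0.0
grip {'c': (451.7, 97.8), 'ab': (20.7, 24.7), 't': 88.41, 'n': 110, 'z': np.float64(0.1543)}
```

View pics/w1.png

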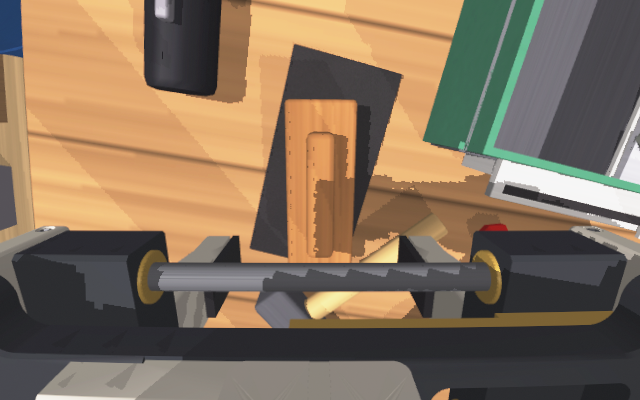

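```bash
python3 - <<'E'
from h import *
W=np.load('top0.npy'); Z=W[...,2]
m=(Z>.012)&box(Z.shape,206,235,250,330); P=W[m]
T=R.from_euler('xyz',[180,0,9.4],degrees=True).as_matrix(); Q=(P-[.424,.4033,.07])@T
i=np.argsort(-Q[:,0])[:3]; print(P[i].round(3),Q[i].round(3)); k=Q[:,1]<.075; print(Q[k].max(0) if k.any() else None, P[:,2].max())
E
python3 -m pendant '[[[0,0,1,0,0,0,1],[0,0,1,0,0,0,1],[0,0,1,0,0,0,1],[0,0,1,0,0,0,1],[0,0,0.5,0,0,0,1],[0,0,0,0,0,0,1],[0,0,0,0,0,0,1],[0,0,0,0,0,0,1]]]'
```

```text
[[0.412 0.27  0.03 ]
 [0.412 0.268 0.027]
 [0.412 0.267 0.02 ]] [[-0.034  0.13   0.04 ]
 [-0.034  0.132  0.043]
 [-0.035  0.133  0.05 ]]
[-0.07766969  0.07486376  0.04985067] 0.040324196720260774
time_s: 12.25
tcp_pos: [0.4236, 0.4041, 0.1297]
eef_rot: [-179.9, -0.1, 9.5]
contact_force: [-0.2, -0.0, 1.2]
gripper_width: 0.0878
gripper_force: 0.0
```

```bash
python3 -m pendant '[[[0,0,0.7,0,0,0,1],[0,0,0.7,0,0,0,1],[0,0,0.7,0,0,0,1],[0,0,0.65,0,0,0,1],[0,0,0,0,0,0,1],[0,0,0,0,0,0,1],[0,0,0,0,0,0,-1],[0,0,0,0,0,0,-1]]]' 50
python3 -m pendant '[[[0,0,0,0,0,0,-1],[0,0,0,0,0,0,-1],[0,0,0,0,0,0,-1],[0,0,0,0,0,0,-1],[0,0,0,0,0,0,-1],[0,0,0,0,0,0,-1],[0,0,0,0,0,0,-1],[0,0,0,0,0,0,-1]]]' 50
python3 -c "
from h import *
s=r.get_state(); plan(s['tcp_pos'][0],s['tcp_pos'][1],.27,-3.37); print(b2w(-5,-95))"
```

```text
time_s: 13.05
tcp_pos: [0.4235, 0.404, 0.0744]
eef_rot: [-179.9, -0.1, 9.5]
contact_force: [-0.2, -0.3, 0.8]
gripper_width: 0.0767
gripper_force: 0.0
time_s: 13.85
tcp_pos: [0.4231, 0.4032, 0.0734]
eef_rot: [180.0, 0.0, 9.5]
contact_force: [-0.6, -1.1, 0.5]
gripper_width: 0.0254
gripper_force: 50.0
turn [0.01 0.   3.21] then shift [ 0.    0.   -9.83] | t 13.8 tcp [0.4231 0.4032 0.0734] [180.    0.    9.5] F [-0.6 -1.1  0.5] w 0.0254 gf 50.0
[ -9.98520411 -94.50640222]
```

```bash
python3 -m pendant '[[[0,0,-0.5,0,0,0,-1],[0,0,-1,0,0,0,-1],[0,0,-1,0,0,0,-1],[0,0,-1,0,0,0,-1],[0,0,-1,0,0,0,-1],[0,0,-1,0,0,0,-1],[0,0,-1,0,0,0,-1],[0,0,-1,0,0,0,-1]]]'
python3 -m pendant '[[[0,0,-1,0,0,0,-1],[0,0,-1,0,0,0,-1],[0,0,-0.5,0,0,0.8,-1],[0,0,0,0,0,0.8,-1],[0,0,0,0,0,0.8,-1],[0,0,0,0,0,0.8,-1],[0,0,0,0,0,0,-1],[0,0,0,0,0,0,-1]]]'
python3 - <<'E'
from h import *
W=np.load('top0.npy'); Z=W[...,2]; m=(Z>.118)&(Z<.15)&box(Z.shape,265,120,360,205); B=(W[m][:,:2]-Tb)@Rb; print('chips',B.min(0),B.max(0))
t=b2w(-.005,-.118); plan(*t,.27,-3.37)
E
```

```text
time_s: 14.65
tcp_pos: [0.4228, 0.4032, 0.2247]
eef_rot: [-180.0, 0.0, 9.5]
contact_force: [0.6, 0.0, -4.0]
gripper_width: 0.0258
gripper_force: 50.0
time_s: 15.45
tcp_pos: [0.423, 0.4034, 0.2737]
eef_rot: [180.0, 0.0, -3.2]
contact_force: [-0.1, -0.1, -3.5]
gripper_width: 0.0259
gripper_force: 50.0
chips [-0.08745492 -0.08428238] [0.11156001 0.11955355]
turn [0.   0.   0.03] then shift [ 9.2  23.77  0.18] | t 15.4 tcp [0.423  0.4034 0.2737] [180.    0.   -3.2] F [-0.1 -0.1 -3.5] w 0.0259 gf 50.0
```

```bash
python3 -m pendant '[[[0.38,0.99,0,0,0,0,-1],[0.38,0.99,0,0,0,0,-1],[0.38,0.99,0,0,0,0,-1],[0.38,0.99,0,0,0,0,-1],[0.38,0.99,0,0,0,0,-1],[0.38,0.99,0,0,0,0,-1],[0.38,0.99,0,0,0,0,-1],[0.38,0.99,0,0,0,0,-1]]]'
python3 -m pendant '[[[0.38,0.99,0,0,0,0,-1],[0.38,0.99,0,0,0,0,-1],[0.38,0.99,0,0,0,0,-1],[0.38,0.99,0,0,0,0,-1],[0.38,0.99,0,0,0,0,-1],[0.38,0.99,0,0,0,0,-1],[0.38,0.99,0,0,0,0,-1],[0.38,0.99,0,0,0,0,-1]]]'
python3 -m pendant '[[[0.38,0.99,0,0,0,0,-1],[0.38,0.99,0,0,0,0,-1],[0.38,0.99,0,0,0,0,-1],[0.38,0.99,0,0,0,0,-1],[0.38,0.99,0,0,0,0,-1],[0.38,0.99,0,0,0,0,-1],[0.38,0.99,0,0,0,0,-1],[0,0,0,0,0,0,-1]]]'
python3 - <<'E'
from h import *
t=b2w(-.005,-.118); plan(*t,.183,-3.37)
E
```

```text
time_s: 16.25
tcp_pos: [0.4749, 0.2396, 0.2738]
eef_rot: [-180.0, -0.0, -3.3]
contact_force: [-0.6, -0.4, -3.7]
gripper_width: 0.0254
gripper_force: 50.0
time_s: 17.05
tcp_pos: [0.5259, 0.078, 0.2738]
eef_rot: [-180.0, -0.0, -3.3]
contact_force: [-0.6, -0.9, -3.8]
gripper_width: 0.0258
gripper_force: 50.0
time_s: 17.85
tcp_pos: [0.5709, -0.0643, 0.2735]
eef_rot: [180.0, 0.0, -3.4]
contact_force: [-0.7, -0.2, -3.8]
gripper_width: 0.0259
gripper_force: 50.0
turn [ 0.01  0.01 -0.02] then shift [0.44 0.86 4.52] | t 17.9 tcp [ 0.5709 -0.0643  0.2735] [180.    0.   -3.4] F [-0.7 -0.2 -3.8] w 0.0259 gf 50.0
```

```bash
python3 -m pendant '[[[0.22,0.43,0,0,0,0,-1],[0.22,0.43,0,0,0,0,-1],[0,0,0.8,0,0,0,-1],[0,0,0.8,0,0,0,-1],[0,0,0.8,0,0,0,-1],[0,0,0,0,0,0,-1],[0,0,0,0,0,0,-1],[0,0,0,0,0,0,-1]]]'
python3 - <<'E'
from h import *
t=b2w(-.005,-.118); plan(*t,.183,-3.37)
c=cap('scene'); save(c,'s1.png')
E
```

```text
time_s: 18.65
tcp_pos: [0.5797, -0.079, 0.2267]
eef_rot: [180.0, -0.1, -3.3]
contact_force: [0.5, 0.1, -4.1]
gripper_width: 0.026
gripper_force: 50.0
turn [ 0.   -0.02  0.02] then shift [-0.04  0.16  2.18] | t 18.6 tcp [ 0.5797 -0.079   0.2267] [ 1.8e+02 -1.0e-01 -3.3e+00] F [ 0.5  0.1 -4.1] w 0.026 gf 50.0
```

View pics/s1.png

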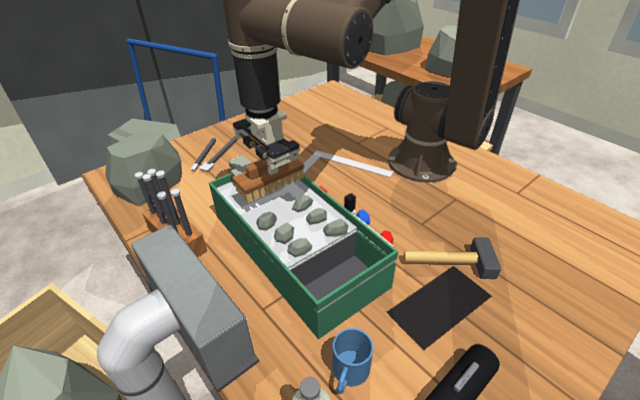

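The brush is held level above the bed at (268,183). The gate is open, with the dark chute at (340,262), and all six chips lie ahead of the brush.

```bash
python3 -m pendant '[[[0,0.16,0.5,0,0,0,-1],[0,0,0.5,0,0,0,-1],[0,0,0.5,0,0,0,-1],[0,0,0.3,0,0,0,-1],[0,0,0.3,0,0,0,-1],[0,0,0,0,0,0,-1],[0,0,0,0,0,0,-1],[0,0,0,0,0,0,-1]]]'
python3 - <<'E'
from h import *
t=b2w(-.005,.165); plan(*t,.183,-3.37)
E
```

```text
time_s: 19.5
tcp_pos: [0.5792, -0.0821, 0.184]
eef_rot: [-180.0, -0.0, -3.3]
contact_force: [0.4, 0.4, -4.0]
gripper_width: 0.0256
gripper_force: 50.0
turn [-0.   -0.01  0.01] then shift [ -0.03 -14.15   0.05] | t 19.5 tcp [ 0.5792 -0.0821  0.184 ] [-180.    -0.    -3.3] F [ 0.4  0.4 -4. ] w 0.0256 gf 50.0
```

```bash
python3 -m pendant '[[[0,-0.4,0,0,0,0,-1],[0,-0.4,0,0,0,0,-1],[0,-0.4,0,0,0,0,-1],[0,-0.4,0,0,0,0,-1],[0,-0.4,0,0,0,0,-1],[0,-0.4,0,0,0,0,-1],[0,-0.4,0,0,0,0,-1],[0,-0.4,0,0,0,0,-1]]]'
python3 -m pendant '[[[0,-0.4,0,0,0,0,-1],[0,-0.4,0,0,0,0,-1],[0,-0.4,0,0,0,0,-1],[0,-0.4,0,0,0,0,-1],[0,-0.4,0,0,0,0,-1],[0,-0.4,0,0,0,0,-1],[0,-0.4,0,0,0,0,-1],[0,-0.4,0,0,0,0,-1]]]'
python3 - <<'E'
from h import *
t=b2w(-.005,.165); plan(*t,.183,-3.37)
c=cap('scene'); save(c,'s2.png')
E
```

```text
time_s: 20.3
tcp_pos: [0.5827, -0.0178, 0.1837]
eef_rot: [180.0, -0.0, -3.3]
contact_force: [-0.2, -3.7, -2.3]
gripper_width: 0.026
gripper_force: 50.0
time_s: 21.1
tcp_pos: [0.5863, 0.0461, 0.1836]
eef_rot: [180.0, 0.0, -3.3]
contact_force: [-0.1, -4.6, -1.0]
gripper_width: 0.0255
gripper_force: 50.0
turn [0.   0.   0.01] then shift [-0.   -7.73  0.03] | t 21.1 tcp [0.5863 0.0461 0.1836] [180.    0.   -3.3] F [-0.1 -4.6 -1. ] w 0.0255 gf 50.0
```

View pics/s2.png

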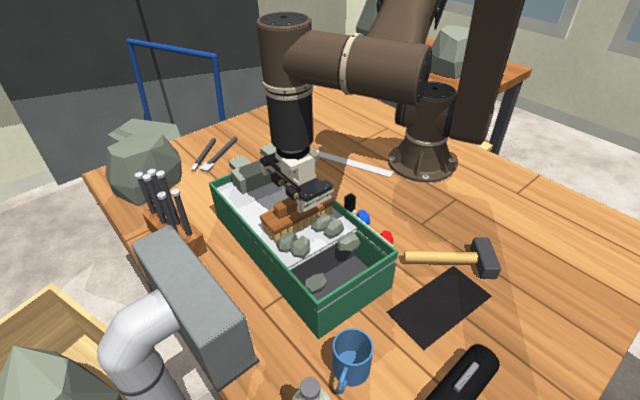

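The sweep is working: one chip is already in the box at (315,283), and the other five are ahead of the brush.

```bash
python3 -m pendant '[[[0,-0.4,0,0,0,0,-1],[0,-0.4,0,0,0,0,-1],[0,-0.4,0,0,0,0,-1],[0,-0.4,0,0,0,0,-1],[0,-0.4,0,0,0,0,-1],[0,-0.4,0,0,0,0,-1],[0,-0.4,0,0,0,0,-1],[0,-0.4,0,0,0,0,-1]]]'
python3 -m pendant '[[[0,-0.4,0,0,0,0,-1],[0,-0.4,0,0,0,0,-1],[0,-0.4,0,0,0,0,-1],[0,-0.4,0,0,0,0,-1],[0,-0.4,0,0,0,0,-1],[0,-0.4,0,0,0,0,-1],[0,-0.4,0,0,0,0,-1],[0,0,0,0,0,0,-1]]]'
python3 - <<'E'
from h import *
t=b2w(-.005,.165); plan(*t,.183,-3.37)
c=cap('scene'); cv2.imwrite('pics/s3.png',cv2.resize(c['frame'][150:340,190:430],None,fx=3,fy=3))
E
```

```text
time_s: 21.95
tcp_pos: [0.5901, 0.1104, 0.1836]
eef_rot: [-180.0, -0.0, -3.3]
contact_force: [-0.8, -1.9, -1.5]
gripper_width: 0.0253
gripper_force: 50.0
time_s: 22.75
tcp_pos: [0.5934, 0.1665, 0.1835]
eef_rot: [-180.0, -0.0, -3.3]
contact_force: [-0.1, 0.1, -2.8]
gripper_width: 0.0258
gripper_force: 50.0
turn [-0.   -0.    0.02] then shift [-0.   -1.7   0.02] | t 22.8 tcp [0.5934 0.1665 0.1835] [-180.    -0.    -3.3] F [-0.1  0.1 -2.8] w 0.0258 gf 50.0
```

View pics/s3.png

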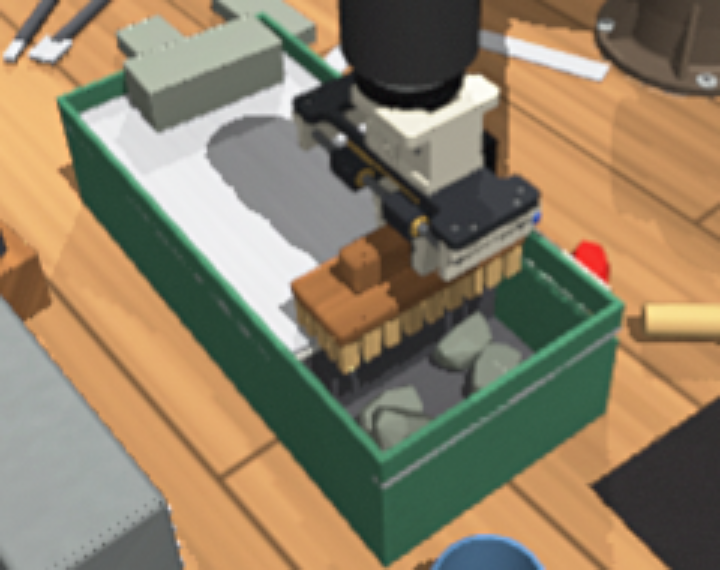

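```bash
python3 -m pendant '[[[0,0,-0.5,0,0,0,-1],[0,0,-0.7,0,0,0,-1],[0,0,-0.8,0,0,0,-1],[0,0,-0.8,0,0,0,-1],[0,0,-0.8,0,0,0,-1],[0,0,-0.8,0,0,0,-1],[0,0,0,0,0,0,-1],[0,0,0,0,0,0,-1]]]'
python3 - <<'E'
from h import *
c=cap('top'); save(c,'top2.png'); W=cloud(c); Z=W[...,2]; im=c['frame'].astype(int)
m=rect(W,(im.max(-1)<60)&(Z<.012)&(Z>-.005)&box(Z.shape,150,180,216,285)); print('mat',m)
plan(m['c'][0]/1000,m['c'][1]/1000,.27,-3.37)
E
```

```text
time_s: 23.6
tcp_pos: [0.5933, 0.1653, 0.2723]
eef_rot: [-179.9, -0.1, -3.4]
contact_force: [-0.8, -0.2, -4.1]
gripper_width: 0.0257
gripper_force: 50.0
mat {'c': (440.7, 407.4), 'ab': (115.2, 232.1), 't': 84.54, 'n': 3529, 'z': np.float64(0.0028)}
turn [-0.  0.  0.] then shift [ -8.31 -11.64   0.07] | t 23.6 tcp [0.5929 0.1652 0.2714] [-180.     0.    -3.4] F [-1.  -0.8 -4.1] w 0.0255 gf 50.0
```

View pics/top2.png

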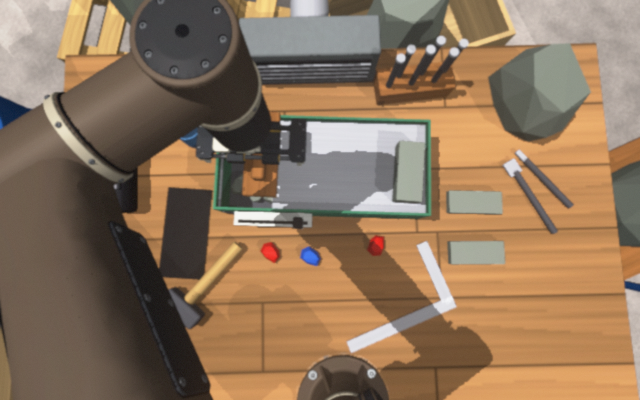

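The visible deck is empty and the gate grip is at (298,223), fully open. The mat is free at (186,232). Next the brush goes back to it.

```bash
python3 -m pendant '[[[-0.69,-0.97,0,0,0,0,-1],[-0.69,-0.97,0,0,0,0,-1],[-0.69,-0.97,0,0,0,0,-1],[-0.69,-0.97,0,0,0,0,-1],[-0.69,-0.97,0,0,0,0,-1],[-0.69,-0.97,0,0,0,0,-1],[-0.69,-0.97,0,0,0,0,-1],[-0.69,-0.97,0,0,0,0,-1]]]'
python3 -m pendant '[[[-0.69,-0.97,0,0,0,0.25,-1],[-0.69,-0.97,0,0,0,0.25,-1],[-0.69,-0.97,0,0,0,0,-1],[-0.69,-0.97,0,0,0,0,-1],[0,0,0.5,0,0,0,-1],[0,0,0.5,0,0,0,-1],[0,0,0,0,0,0,-1],[0,0,0,0,0,0,-1]]]'
python3 - <<'E'
from h import *
plan(.4405,.407,.0755,-5.4)
c=cap('top'); save(c,'top3.png'); W=cloud(c); Z=W[...,2]
P=W[box(Z.shape,225,122,425,210)]; B=np.c_[(P[:,:2]-Tb)@Rb,P[:,2]]; k=(abs(B[:,0])<.105)
d=B[k&(B[:,1]>-.16)&(B[:,1]<.115)]; print('deck z pct',np.nanpercentile(d[:,2],[0,1,50,99,99.9,100]).round(4))
e=B[k&(B[:,1]>.13)&(B[:,1]<.235)]; print('box z pct',np.nanpercentile(e[:,2],[1,50,99,99.9,100]).round(4))
print('grip',rect(W,(Z>.14)&(Z<.165)&box(Z.shape,228,214,330,240)))
E
```

```text
time_s: 24.45
tcp_pos: [0.4911, 0.3272, 0.2705]
eef_rot: [179.9, 0.1, -3.3]
contact_force: [-0.0, -0.1, -4.5]
gripper_width: 0.0259
gripper_force: 50.0
time_s: 25.25
tcp_pos: [0.4435, 0.4076, 0.2509]
eef_rot: [179.9, 0.0, -5.4]
contact_force: [-0.6, -0.4, -2.6]
gripper_width: 0.0255
gripper_force: 50.0
turn [0.02 0.01 0.01] then shift [-0.15  0.04  8.77] | t 25.2 tcp [0.4435 0.4076 0.2509] [179.9   0.   -5.4] F [-0.6 -0.4 -2.6] w 0.0255 gf 50.0
deck z pct [0.1034 0.1061 0.1097 0.1133 0.1144 0.1156]
box z pct [-0.0003  0.0065  0.054   0.0577  0.0592]
grip {'c': (451.7, 97.8), 'ab': (20.7, 24.8), 't': 88.35, 'n': 109, 'z': np.float64(0.1539)}
```

The deck is clear and the chips lie low in the box (highest point 59 mm). Now I'll set the brush down.

```bash
python3 -m pendant '[[[-0.15,0,1,0,0,0,-1],[0,0,1,0,0,0,-1],[0,0,1,0,0,0,-1],[0,0,1,0,0,0,-1],[0,0,1,0,0,0,-1],[0,0,1,0,0,0,-1],[0,0,1,0,0,0,-1],[0,0,0.6,0,0,0,-1]]]'
python3 -m pendant '[[[0,0,0.4,0,0,0,-1],[0,0,0.3,0,0,0,-1],[0,0,0.2,0,0,0,-1],[0,0,0.2,0,0,0,-1],[0,0,0.1,0,0,0,-1],[0,0,0,0,0,0,-1],[0,0,0,0,0,0,-1],[0,0,0,0,0,0,-1]]]'
python3 -c "
from h import *
plan(.4405,.407,.0735,-5.4)"
```

```text
time_s: 26.1
tcp_pos: [0.4404, 0.4081, 0.0985]
eef_rot: [180.0, 0.0, -5.4]
contact_force: [-0.4, -0.0, -2.9]
gripper_width: 0.0257
gripper_force: 50.0
time_s: 26.9
tcp_pos: [0.4404, 0.409, 0.0759]
eef_rot: [-180.0, -0.0, -5.3]
contact_force: [0.4, -0.1, -4.6]
gripper_width: 0.0259
gripper_force: 50.0
turn [-0.01 -0.    0.02] then shift [0.02 0.1  0.12] | t 26.9 tcp [0.4404 0.409  0.0759] [-180.    -0.    -5.3] F [ 0.4 -0.1 -4.6] w 0.0259 gf 50.0
```

Now lower the last 2.5 mm, release, rise, and look.

```bash
python3 -m pendant '[[[0,0,0.06,0,0,0,-1],[0,0,0.06,0,0,0,-1],[0,0,0,0,0,0,-1],[0,0,0,0,0,0,1],[0,0,0,0,0,0,1],[0,0,0,0,0,0,1],[0,0,0,0,0,0,1],[0,0,0,0,0,0,1]]]'
python3 -m pendant '[[[0,0,0,0,0,0,1],[0,0,0,0,0,0,1],[0,0,-0.4,0,0,0,1],[0,0,-0.8,0,0,0,1],[0,0,-1,0,0,0,1],[0,0,-1,0,0,0,1],[0,0,-1,0,0,0,1],[0,0,-1,0,0,0,1]]]'
python3 -m pendant '[[[0,0,-1,0,0,0,1],[0,0,-1,0,0,0,1],[0,0,-1,0,0,-0.25,1],[0,0,0,0,0,-0.25,1],[0,0.6,0,0,0,0,1],[0,1,0,0,0,0,1],[0,1,0,0,0,0,1],[0,1,0,0,0,0,1]]]'
python3 -c "
from h import *
plan(*b2w(-.142,.054),.225,-3.37)"
```

```text
time_s: 27.7
tcp_pos: [0.4403, 0.4089, 0.0732]
eef_rot: [-180.0, -0.0, -5.3]
contact_force: [-0.3, -0.2, 0.1]
gripper_width: 0.0602
gripper_force: 0.0
time_s: 28.5
tcp_pos: [0.4403, 0.4088, 0.1787]
eef_rot: [-180.0, -0.0, -5.3]
contact_force: [0.1, 0.5, -1.0]
gripper_width: 0.0877
gripper_force: 0.0
time_s: 29.3
tcp_pos: [0.4357, 0.335, 0.2367]
eef_rot: [179.9, 0.0, -3.3]
contact_force: [0.2, 0.9, 0.1]
gripper_width: 0.0874
gripper_force: 0.0
turn [0.01 0.01 0.01] then shift [ 1.51 11.8   0.58] | t 29.3 tcp [0.4357 0.335  0.2367] [179.9   0.   -3.3] F [0.2 0.9 0.1] w 0.0874 gf 0.0
```

```bash
python3 -m pendant '[[[0.12,0.98,0.05,0,0,0,1],[0.12,0.98,0.05,0,0,0,1],[0.12,0.98,0.05,0,0,0,1],[0.12,0.98,0.05,0,0,0,1],[0.12,0.98,0.05,0,0,0,1],[0.12,0.98,0.05,0,0,0,1],[0.12,0.98,0.05,0,0,0,1],[0.12,0.98,0.05,0,0,0,1]]]'
python3 -m pendant '[[[0.12,0.98,0.05,0,0,0,1],[0.12,0.98,0,0,0,0,1],[0.12,0.98,0,0,0,0,1],[0.1,0.5,0,0,0,0,1],[0,0,0,0,0,0,1],[0,0,0,0,0,0,1],[0,0,0,0,0,0,1],[0,0,0,0,0,0,1]]]'
python3 - <<'E'
from h import *
plan(*b2w(-.142,.054),.143,-3.37)
c=cap('scene'); save(c,'s4.png'); W=cloud(c); Z=W[...,2]
near=np.hypot(W[...,0]-.44,W[...,1]-.407)<.12
print('ridge',rect(W,near&(Z>.076)&(Z<.09)),rect(W,near&(Z>.044)&(Z<.055)))
E
```

```text
time_s: 30.1
tcp_pos: [0.4462, 0.1776, 0.2291]
eef_rot: [-180.0, -0.0, -3.3]
contact_force: [1.1, 0.3, -0.1]
gripper_width: 0.0877
gripper_force: 0.0
time_s: 30.9
tcp_pos: [0.4514, 0.1106, 0.2281]
eef_rot: [180.0, 0.0, -3.3]
contact_force: [0.0, 0.1, -0.4]
gripper_width: 0.0877
gripper_force: 0.0
turn [0.   0.   0.02] then shift [0.07 0.64 4.26] | t 30.9 tcp [0.4514 0.1106 0.2281] [180.    0.   -3.3] F [ 0.   0.1 -0.4] w 0.0877 gf 0.0
ridge {'c': (437.0, 364.7), 'ab': (119.6, 120.1), 't': 84.05, 'n': 507, 'z': np.float64(0.0828)} {'c': (438.4, 374.9), 'ab': (142.8, 181.9), 't': 84.33, 'n': 1290, 'z': np.float64(0.0491)}
```

```bash
python3 -m pendant '[[[0.04,0.32,0,0,0,0,1],[0.04,0.32,0,0,0,0,1],[0,0,0.8,0,0,0,1],[0,0,0.8,0,0,0,1],[0,0,0.8,0,0,0,1],[0,0,0.8,0,0,0,1],[0,0,0.8,0,0,0,1],[0,0,0.26,0,0,0,1]]]'
python3 -m pendant '[[[0,0,0,0,0,0,-1],[0,0,0,0,0,0,-1],[0,0,0,0,0,0,-1],[0,0,0,0,0,0,-1],[0,0,0,0,0,0,-1],[0,0,0,0,0,0,-1],[0,0,0,0,0,0,-1],[0,0,0,0,0,0,-1]]]' 30
python3 -m pendant '[[[0,0,0,0,0,0,-1],[0,0,0,0,0,0,-1],[0,0,0,0,0,0,-1],[0,-0.3,0,0,0,0,-1],[0,-0.6,0,0,0,0,-1],[0,-0.75,0,0,0,0,-1],[0,-0.75,0,0,0,0,-1],[0,-0.75,0,0,0,0,-1]]]'
python3 -c "
from h import *
plan(*b2w(-.142,.182),.143,-3.37)"
```

```text
time_s: 31.75
tcp_pos: [0.4514, 0.0963, 0.1416]
eef_rot: [179.9, 0.1, -3.4]
contact_force: [-0.1, -0.7, 0.4]
gripper_width: 0.0876
gripper_force: 0.0
time_s: 32.55
tcp_pos: [0.4522, 0.0972, 0.143]
eef_rot: [-180.0, -0.0, -3.3]
contact_force: [0.1, 1.8, -0.7]
gripper_width: 0.029
gripper_force: 0.0
time_s: 33.35
tcp_pos: [0.4557, 0.1612, 0.1429]
eef_rot: [180.0, 0.0, -3.3]
contact_force: [-0.2, -3.0, 0.6]
gripper_width: 0.0222
gripper_force: 30.0
turn [0.01 0.   0.01] then shift [ 0.   -3.22 -0.  ] | t 33.4 tcp [0.4557 0.1612 0.1429] [180.    0.   -3.3] F [-0.2 -3.   0.6] w 0.0222 gf 30.0
```

```bash
python3 -m pendant '[[[0,-0.7,0,0,0,0,-1],[0,-0.6,0,0,0,0,-1],[0,-0.5,0,0,0,0,-1],[0,-0.4,0,0,0,0,-1],[0,-0.3,0,0,0,0,-1],[0,-0.2,0,0,0,0,-1],[0,-0.1,0,0,0,0,-1],[0,-0.1,0,0,0,0,-1]]]'
python3 -m pendant '[[[0,-0.1,0,0,0,0,-1],[0,-0.1,0,0,0,0,-1],[0,-0.1,0,0,0,0,-1],[0,-0.1,0,0,0,0,-1],[0,0,0,0,0,0,-1],[0,0,0,0,0,0,-1],[0,0,0,0,0,0,-1],[0,0,0,0,0,0,-1]]]'
python3 -c "
from h import *
plan(*b2w(-.142,.182),.143,-3.37)"
```

```text
time_s: 34.15
tcp_pos: [0.4589, 0.2179, 0.143]
eef_rot: [180.0, 0.0, -3.3]
contact_force: [-4.0, -2.3, 5.1]
gripper_width: 0.022
gripper_force: 30.0
time_s: 34.95
tcp_pos: [0.4594, 0.2258, 0.1429]
eef_rot: [-180.0, 0.0, -3.4]
contact_force: [-5.1, -1.4, 4.6]
gripper_width: 0.0219
gripper_force: 30.0
turn [-0.    0.01  0.  ] then shift [ 0.01  0.02 -0.  ] | t 35.0 tcp [0.4594 0.2258 0.1429] [-180.     0.    -3.4] F [-5.1 -1.4  4.6] w 0.0219 gf 30.0
```

Push on gently until the end stop shows in the force.

```bash
python3 -m pendant '[[[0,-0.1,0,0,0,0,-1],[0,-0.1,0,0,0,0,-1],[0,0,0,0,0,0,-1],[0,0,0,0,0,0,-1],[0,0,0,0,0,0,-1],[0,0,0,0,0,0,-1],[0,0,0,0,0,0,-1],[0,0,0,0,0,0,-1]]]'
python3 -c "
from h import *
s=r.get_state(); print(w2b(*s['tcp_pos'][:2]))"
```

```text
time_s: 35.75
tcp_pos: [0.4593, 0.226, 0.1429]
eef_rot: [179.7, 0.1, -3.4]
contact_force: [-0.2, -17.5, 8.8]
gripper_width: 0.0221
gripper_force: 30.0
[-0.14227152  0.18258452]
```

```bash
python3 -m pendant '[[[0,0.1,0,0,0,0,-1],[0,0,0,0,0,0,1],[0,0,0,0,0,0,1],[0,0,0,0,0,0,1],[0,0,0,0,0,0,1],[0,0,-0.75,0,0,0,1],[0,0,-1,0,0,0,1],[0,0,-1,0,0,0,1]]]'
python3 -m pendant '[[[0,0.2,-1,0,0,0,1],[0,1,-1,0,0,0,1],[0,1,-1,0,0,0,1],[0,1,0,0,0,0,1],[0,1,0,0,0,0,1],[0,1,0,0,0,0,1],[0,1,0,0,0,0,1],[0,1,0,0,0,0,1]]]'
python3 -m pendant '[[[0,1,0,0,0,0,1],[0,1,0,0,0,0,1],[0,1,0,0,0,0,1],[0,1,0,0,0,0,1],[0,1,0,0,0,0,1],[0,1,0,0,0,0,1],[0,1,0,0,0,0,1],[0,1,0,0,0,0,1]]]'
python3 -m pendant '[[[0,1,0,0,0,0,1],[0,1,0,0,0,0,1],[0,1,0,0,0,0,1],[0,1,0,0,0,0,1],[0,1,0,0,0,0,1],[0,1,0,0,0,0,1],[0,1,0,0,0,0,1],[0,1,0,0,0,0,1]]]'
python3 -m pendant '[[[0,0,0,0,0,0.95,1],[0,0,0,0,0,0.95,1],[0,0,0,0,0,0.95,1],[0,0,0,0,0,0.95,1],[0,0,0,0,0,0.95,1],[0,0,0,0,0,0.95,1],[0,0,0,0,0,0.95,1],[0,0,0,0,0,0.95,1]]]'
python3 -m pendant '[[[0,0,0,0,0,0.95,1],[0,0,0,0,0,0.95,1],[0,0,0,0,0,0.95,1],[0,0,0,0,0,0.95,1],[0,0,0,0,0,0.95,1],[0,0,0,0,0,0.95,1],[0,0,0,0,0,0.95,1],[0,0,0,0,0,0.95,1]]]'
python3 -m pendant '[[[0,0,0,0,0,0.95,1],[0,0,0,0,0,0.95,1],[0,0,0,0,0,0.95,1],[0,0,0,0,0,0.95,1],[0,0,0,0,0,0.95,1],[0,0,0,0,0,0.95,1],[0,0,0,0,0,0.95,1],[0,0,0,0,0,0,1]]]'
python3 - <<'E'
from h import *
plan(.5012,-.3645,.10,-92.85)
c=cap('top'); save(c,'top4.png'); W=cloud(c); Z=W[...,2]
print('brush',rect(W,(Z>.075)&(Z<.095)&box(Z.shape,155,185,212,285)),rect(W,(Z>.042)&(Z<.056)&box(Z.shape,155,185,206,285)))
print('grip',rect(W,(Z>.14)&(Z<.165)&box(Z.shape,228,214,330,240)))
print('block',rect(W,(Z>.153)&(Z<.168)&box(Z.shape,385,130,430,212)))
for b in ((440,182,512,222),(440,232,512,272)): print('slab',rect(W,(Z>.019)&(Z<.034)&box(Z.shape,*b)))
E
```

```text
time_s: 36.55
tcp_pos: [0.4597, 0.2282, 0.1984]
eef_rot: [180.0, 0.0, -3.3]
contact_force: [-0.3, -0.2, 0.9]
gripper_width: 0.0725
gripper_force: 0.0
time_s: 37.35
tcp_pos: [0.4514, 0.0838, 0.258]
eef_rot: [-180.0, -0.0, -3.3]
contact_force: [0.1, -0.3, 0.4]
gripper_width: 0.0878
gripper_force: 0.0
time_s: 38.15
tcp_pos: [0.4422, -0.0761, 0.258]
eef_rot: [-180.0, -0.0, -3.3]
contact_force: [0.8, -0.4, -1.0]
gripper_width: 0.0875
gripper_force: 0.0
time_s: 38.95
tcp_pos: [0.433, -0.2359, 0.258]
eef_rot: [-180.0, -0.0, -3.3]
contact_force: [0.8, 0.2, 0.0]
gripper_width: 0.0879
gripper_force: 0.0
time_s: 39.75
tcp_pos: [0.4331, -0.2351, 0.2579]
eef_rot: [-180.0, -0.0, -33.9]
contact_force: [-0.1, 0.3, -0.8]
gripper_width: 0.0876
gripper_force: 0.0
time_s: 40.55
tcp_pos: [0.4331, -0.2351, 0.2579]
eef_rot: [-180.0, -0.0, -64.3]
contact_force: [-0.6, -0.0, 0.6]
gripper_width: 0.0878
gripper_force: 0.0
time_s: 41.35
tcp_pos: [0.4331, -0.2351, 0.2579]
eef_rot: [-180.0, 0.0, -90.8]
contact_force: [0.1, 0.2, -0.3]
gripper_width: 0.0874
gripper_force: 0.0
turn [-0.    0.    0.52] then shift [ 6.29 -3.72  7.9 ] | t 41.4 tcp [ 0.4331 -0.2351  0.2579] [-180.     0.   -90.8] F [ 0.1  0.2 -0.3] w 0.0874 gf 0.0
brush {'c': (440.5, 409.6), 'ab': (27.9, 118.9), 't': 85.22, 'n': 518, 'z': np.float64(0.082)} {'c': (440.6, 409.8), 'ab': (70.7, 179.2), 't': 84.66, 'n': 1287, 'z': np.float64(0.0485)}
grip {'c': (459.5, 225.1), 'ab': (21.4, 25.2), 't': 88.37, 'n': 122, 'z': np.float64(0.1538)}
block {'c': (622.5, -170.6), 'ab': (59.8, 22.0), 't': 83.62, 'n': 235, 'z': np.float64(0.1597)}
slab {'c': (0.0, 0.0), 'ab': (0.0, 0.0), 't': 0.0, 'n': 0, 'z': np.float64(nan)}
slab {'c': (370.9, -395.0), 'ab': (87.6, 27.6), 't': 64.31, 'n': 107, 'z': np.float64(0.0255)}
  return np.nanmean(a, axis, out=out, keepdims=keepdims)
```

View pics/top4.png

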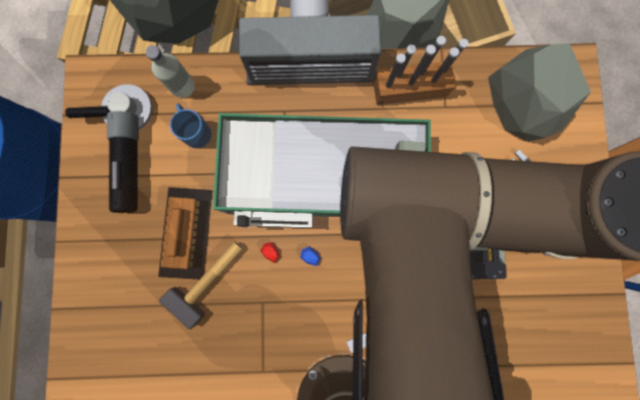

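Brush sits on its mat at (183,232), the gate is shut, with its grip at (241,221), and the deck is clear. Next is the first slab, at (501,-364) mm.

```bash
python3 -m pendant '[[[0,0,0,0,0,0.52,1],[0.9,-0.53,0,0,0,0,1],[0.9,-0.53,0,0,0,0,1],[0.9,-0.53,0,0,0,0,1],[0.9,-0.53,0,0,0,0,1],[0.9,-0.53,0,0,0,0,1],[0.9,-0.53,0,0,0,0,1],[0.9,-0.53,0,0,0,0,1]]]'
python3 -m pendant '[[[0,0,0.9,0,0,0,1],[0,0,0.9,0,0,0,1],[0,0,0.9,0,0,0,1],[0,0,0.9,0,0,0,1],[0,0,0.9,0,0,0,1],[0,0,0.9,0,0,0,1],[0,0,0.9,0,0,0,1],[0,0,0,0,0,0,1]]]'
python3 - <<'E'
from h import *
plan(.5012,-.3645,.026,-92.85)
c=cap('wrist'); save(c,'w2.png'); W=cloud(c); Z=W[...,2]
for x,y in ((.5012,-.3645),(.3695,-.3605)):
    m=(Z>.018)&(Z<.034)&(abs(W[...,0]-x)<.05)&(abs(W[...,1]-y)<.1)
    if m.sum()>50: print(rect(W,m))
E
```

```text
time_s: 42.2
tcp_pos: [0.5013, -0.3655, 0.2578]
eef_rot: [180.0, 0.0, -92.7]
contact_force: [0.2, 0.3, -0.1]
gripper_width: 0.0878
gripper_force: 0.0
time_s: 43.0
tcp_pos: [0.4994, -0.3639, 0.1292]
eef_rot: [179.8, 0.1, -92.7]
contact_force: [-0.9, 0.4, -0.0]
gripper_width: 0.0882
gripper_force: 0.0
turn [0.06 0.03 0.03] then shift [ 0.02 -0.09  5.16] | t 43.0 tcp [ 0.4994 -0.3639  0.1292] [ 1.798e+02  1.000e-01 -9.270e+01] F [-0.9  0.4 -0. ] w 0.0882 gf 0.0
{'c': (501.6, -377.0), 'ab': (119.6, 60.2), 't': 87.33, 'n': 10860, 'z': np.float64(0.0258)}
{'c': (369.5, -371.6), 'ab': (120.7, 61.0), 't': 89.35, 'n': 9596, 'z': np.float64(0.0258)}
```

View pics/w2.png

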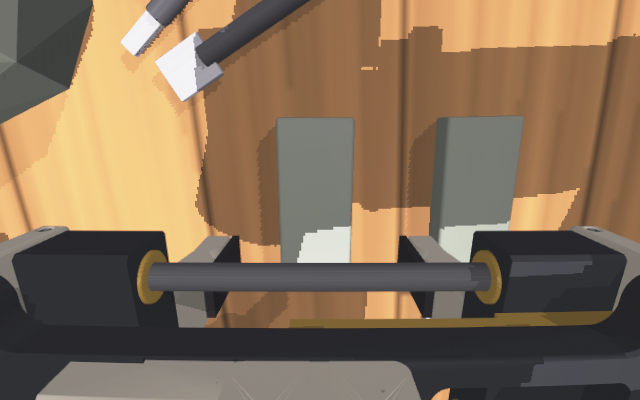

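Slab A is between the fingers at columns 278–354 and slab B stands clear of the right finger. Descend and grip.

```bash
python3 -m pendant '[[[0.02,-0.09,0.8,0,0,0.02,1],[0,0,0.8,0,0,0,1],[0,0,0.8,0,0,0,1],[0,0,0.8,0,0,0,1],[0,0,0.7,0,0,0,1],[0,0,0.6,0,0,0,1],[0,0,0.4,0,0,0,1],[0,0,0.3,0,0,0,1]]]'
python3 -m pendant '[[[0,0,0,0,0,0,-1],[0,0,0,0,0,0,-1],[0,0,0,0,0,0,-1],[0,0,0,0,0,0,-1],[0,0,0,0,0,0,-1],[0,0,0,0,0,0,-1],[0,0,0,0,0,0,-1],[0,0,0,0,0,0,-1]]]' 40
python3 -c "
from h import *
plan(.5012,-.3645,.26,-92.85)"
```

```text
time_s: 43.85
tcp_pos: [0.5027, -0.3653, 0.0276]
eef_rot: [180.0, -0.0, -92.9]
contact_force: [-0.3, 0.3, -0.1]
gripper_width: 0.0877
gripper_force: 0.0
time_s: 44.65
tcp_pos: [0.5024, -0.3653, 0.0285]
eef_rot: [180.0, -0.0, -92.9]
contact_force: [-2.8, 1.1, 5.4]
gripper_width: 0.0596
gripper_force: 40.0
turn [ 0.   -0.   -0.01] then shift [ -0.04   0.06 -11.58] | t 44.6 tcp [ 0.5024 -0.3653  0.0285] [180.   -0.  -92.9] F [-2.8  1.1  5.4] w 0.0596 gf 40.0
```

```bash
python3 -m pendant '[[[0,0,-0.5,0,0,0,-1],[0,0,-1,0,0,0,-1],[0,0,-1,0,0,0,-1],[0,0,-1,0,0,0,-1],[0,0,-1,0,0,0,-1],[0,0,-1,0,0,0,-1],[0,0,-1,0,0,0,-1],[0,0,-1,0,0,0,-1]]]'
python3 -m pendant '[[[0,0,-1,0,0,-0.9,-1],[0,0,-1,0,0,-0.9,-1],[0,0,-1,0,0,-0.9,-1],[0,0,-1,0,0,-0.9,-1],[0,0,0,0,0,-0.9,-1],[0,0,0,0,0,-0.9,-1],[0,0,0,0,0,-0.9,-1],[0,0,0,0,0,-0.9,-1]]]'
python3 -m pendant '[[[0,0,0,0,0,-0.9,-1],[0,0,0,0,0,-0.9,-1],[0,0,0,0,0,-0.9,-1],[0,0,0,0,0,-0.9,-1],[0,0,0,0,0,-0.9,-1],[0,0,0,0,0,-0.9,-1],[0,0,0,0,0,-0.9,-1],[0,0,0,0,0,-0.9,-1]]]'
python3 -m pendant '[[[0,0,0,0,0,-0.9,-1],[0,0,0,0,0,-0.9,-1],[0,0,0,0,0,-0.9,-1],[0,0,0,0,0,-0.9,-1],[0,0,0,0,0,-0.9,-1],[0,0,0,0,0,-0.9,-1],[0,0,0,0,0,-0.9,-1],[0,0,0,0,0,-0.9,-1]]]'
python3 -c "
from h import *
plan(.5648,-.1644,.200,-5.98)"
```

```text
time_s: 45.45
tcp_pos: [0.5019, -0.3646, 0.1781]
eef_rot: [179.9, 0.1, -92.9]
contact_force: [-0.4, -0.6, -7.1]
gripper_width: 0.0595
gripper_force: 40.0
time_s: 46.25
tcp_pos: [0.5019, -0.3645, 0.2571]
eef_rot: [180.0, 0.1, -64.0]
contact_force: [-0.3, 0.6, -7.1]
gripper_width: 0.0603
gripper_force: 40.0
time_s: 47.05
tcp_pos: [0.5019, -0.3645, 0.257]
eef_rot: [-180.0, 0.1, -35.2]
contact_force: [-0.1, -0.1, -6.7]
gripper_width: 0.0598
gripper_force: 40.0
time_s: 47.85
tcp_pos: [0.502, -0.3645, 0.257]
eef_rot: [-179.9, 0.1, -6.4]
contact_force: [-1.5, -1.5, -6.5]
gripper_width: 0.0601
gripper_force: 40.0
turn [-0.02  0.02 -0.1 ] then shift [  2.08 -10.28   2.85] | t 47.9 tcp [ 0.502  -0.3645  0.257 ] [-1.799e+02  1.000e-01 -6.400e+00] F [-1.5 -1.5 -6.5] w 0.0601 gf 40.0
```

```bash
python3 -m pendant '[[[0.2,-0.98,0,0,0,-0.1,-1],[0.2,-0.98,0,0,0,0,-1],[0.2,-0.98,0,0,0,0,-1],[0.2,-0.98,0,0,0,0,-1],[0.2,-0.98,0,0,0,0,-1],[0.2,-0.98,0,0,0,0,-1],[0.2,-0.98,0,0,0,0,-1],[0.2,-0.98,0,0,0,0,-1]]]'
python3 -m pendant '[[[0.2,-0.98,0,0,0,0,-1],[0.2,-0.98,0,0,0,0,-1],[0.08,-0.4,0,0,0,0,-1],[0,0,0,0,0,0,-1],[0,0,0.8,0,0,0,-1],[0,0,0.8,0,0,0,-1],[0,0,0,0,0,0,-1],[0,0,0,0,0,0,-1]]]'
python3 - <<'E'
from h import *
plan(.5648,-.1644,.1895,-5.98)
c=cap('scene'); cv2.imwrite('pics/s5.png',cv2.resize(c['frame'][110:230,190:350],None,fx=5,fy=5,interpolation=cv2.INTER_CUBIC))
E
```

```text
time_s: 48.65
tcp_pos: [0.5506, -0.2115, 0.2572]
eef_rot: [-179.9, 0.1, -6.1]
contact_force: [0.3, -0.1, -7.9]
gripper_width: 0.0598
gripper_force: 40.0
time_s: 49.45
tcp_pos: [0.5653, -0.1674, 0.226]
eef_rot: [180.0, 0.1, -6.1]
contact_force: [0.3, -0.5, -6.3]
gripper_width: 0.0597
gripper_force: 40.0
turn [ 0.01  0.01 -0.03] then shift [-0.04 -0.15  1.83] | t 49.5 tcp [ 0.5653 -0.1674  0.226 ] [ 1.8e+02  1.0e-01 -6.1e+00] F [ 0.3 -0.5 -6.3] w 0.0597 gf 40.0
```

View pics/s5.png

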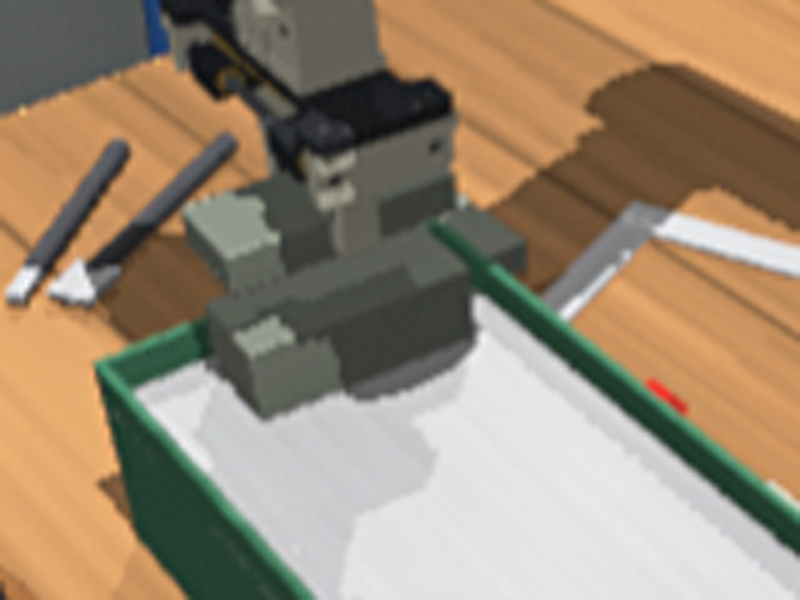

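The slab is held level just above the block, parallel to it. Lower it now.

```bash
python3 -m pendant '[[[-0.04,-0.15,0.4,0,0,-0.03,-1],[0,0,0.4,0,0,0,-1],[0,0,0.4,0,0,0,-1],[0,0,0.3,0,0,0,-1],[0,0,0.2,0,0,0,-1],[0,0,0.1,0,0,0,-1],[0,0,0,0,0,0,-1],[0,0,0,0,0,0,-1]]]'
python3 -c "
from h import *
plan(.5648,-.1644,.1885,-5.98)"
```

```text
time_s: 50.3
tcp_pos: [0.5654, -0.1638, 0.1902]
eef_rot: [180.0, -0.0, -6.0]
contact_force: [0.1, 0.1, -6.0]
gripper_width: 0.0596
gripper_force: 40.0
turn [ 0.   -0.01  0.  ] then shift [-0.03  0.03  0.09] | t 50.3 tcp [ 0.5654 -0.1638  0.1902] [180.  -0.  -6.] F [ 0.1  0.1 -6. ] w 0.0596 gf 40.0
```

```bash
python3 -m pendant '[[[-0.03,0.03,0.05,0,0,0,-1],[0,0,0.05,0,0,0,-1],[0,0,0.03,0,0,0,-1],[0,0,0,0,0,0,-1],[0,0,0,0,0,0,-1],[0,0,0,0,0,0,-1],[0,0,0,0,0,0,-1],[0,0,0,0,0,0,-1]]]'
python3 -c "
from h import *
plan(.5648,-.1644,.1885,-5.98)"
```

```text
time_s: 51.1
tcp_pos: [0.5646, -0.1644, 0.1884]
eef_rot: [180.0, -0.1, -6.0]
contact_force: [-5.1, 2.0, 5.4]
gripper_width: 0.0596
gripper_force: 40.0
turn [ 0.   -0.01  0.01] then shift [ 0.01  0.   -0.  ] | t 51.1 tcp [ 0.5646 -0.1644  0.1884] [ 1.8e+02 -1.0e-01 -6.0e+00] F [-5.1  2.   5.4] w 0.0596 gf 40.0
```

```bash
python3 -m pendant '[[[0,0,0,0,0,0,1],[0,0,0,0,0,0,1],[0,0,0,0,0,0,1],[0,0,0,0,0,0,1],[0,0,-0.3,0,0,0,1],[0,0,-0.7,0,0,0,1],[0,0,-1,0,0,0,1],[0,0,-1,0,0,0,1]]]'
python3 -m pendant '[[[0,0,-1,0,0,0,1],[-1,1,0,0,0,0,1],[-1,1,0,0,0,0,1],[-1,1,0,0,0,0,1],[-1,1,0,0,0,0,1],[-1,1,0,0,0,0,1],[-1,1,0,0,0,0,1],[-1,1,0,0,0,0,1]]]'
python3 -m pendant '[[[-0.8,1,0,0,0,0.9,1],[0,0,0,0,0,0.9,1],[0,0,0,0,0,0.9,1],[0,0,0,0,0,0.9,1],[0,0,0,0,0,0.9,1],[0,0,0,0,0,0.9,1],[0,0,0,0,0,0.9,1],[0,0,0,0,0,0.9,1]]]'
python3 -m pendant '[[[0,0,0,0,0,0.9,1],[0,0,0,0,0,0.9,1],[0,0,0,0,0,0.9,1],[0,0,0,0,0,0.9,1],[0,0,0,0,0,0.9,1],[0,0,0,0,0,0.9,1],[0,0,0,0,0,0.9,1],[0,0,0,0,0,0.9,1]]]'
python3 -m pendant '[[[0,0,0,0,0,0.9,1],[0,0,0,0,0,0.9,1],[0,0,0,0,0,0.9,1],[0,0,0,0,0,0.9,1],[0,0,0,0,0,0.9,1],[0,0,0,0,0,0.9,1],[0,0,0,0,0,0.9,1],[0,0,0,0,0,0.9,1]]]'
python3 - <<'E'
from h import *
plan(.3695,-.3605,.129,-91)
c=cap('top'); save(c,'top5.png'); W=cloud(c); Z=W[...,2]
print('slabtop',rect(W,(Z>.178)&(Z<.196)&box(Z.shape,375,120,440,215)))
print('exposed block',rect(W,(Z>.153)&(Z<.168)&box(Z.shape,385,130,430,212)))
c=cap('scene'); W=cloud(c); Z=W[...,2]; k=np.hypot(W[...,0]-.564,W[...,1]+.164)<.1
print('scene slabtop',rect(W,k&(Z>.178)&(Z<.196)))
E
```

```text
time_s: 51.9
tcp_pos: [0.5646, -0.1644, 0.2483]
eef_rot: [180.0, 0.0, -6.0]
contact_force: [1.0, 0.8, 0.5]
gripper_width: 0.0873
gripper_force: 0.0
time_s: 52.7
tcp_pos: [0.4099, -0.2896, 0.268]
eef_rot: [180.0, -0.0, -6.0]
contact_force: [0.2, -0.6, -0.1]
gripper_width: 0.0873
gripper_force: 0.0
time_s: 53.5
tcp_pos: [0.3929, -0.3073, 0.2679]
eef_rot: [-180.0, -0.0, -34.9]
contact_force: [-0.0, -1.1, 0.3]
gripper_width: 0.0878
gripper_force: 0.0
time_s: 54.3
tcp_pos: [0.3928, -0.3073, 0.2679]
eef_rot: [-180.0, -0.0, -63.7]
contact_force: [-0.8, 0.3, 0.6]
gripper_width: 0.0876
gripper_force: 0.0
time_s: 55.1
tcp_pos: [0.3929, -0.3073, 0.2679]
eef_rot: [-180.0, -0.0, -92.5]
contact_force: [0.6, -0.1, -0.3]
gripper_width: 0.088
gripper_force: 0.0
turn [-0.01 -0.   -0.38] then shift [2.68 1.12 6.94] | t 55.1 tcp [ 0.3929 -0.3073  0.2679] [-180.    -0.   -92.5] F [ 0.6 -0.1 -0.3] w 0.088 gf 0.0
slabtop {'c': (565.3, -163.4), 'ab': (59.4, 140.3), 't': 83.79, 'n': 1294, 'z': np.float64(0.1856)}
exposed block {'c': (562.0, -136.1), 'ab': (142.6, 34.4), 't': 8.42, 'n': 85, 'z': np.float64(0.1592)}
scene slabtop {'c': (566.3, -161.4), 'ab': (64.0, 140.2), 't': 84.41, 'n': 719, 'z': np.float64(0.1859)}
```

Slab A sits within 2 mm of the block's centre. Now slab B.

```bash
python3 -m pendant '[[[0,0,0,0,0,-0.38,1],[0.67,0.28,0,0,0,0,1],[0.67,0.28,0,0,0,0,1],[0.67,0.28,0,0,0,0,1],[0.67,0.28,0,0,0,0,1],[0,0,0.8,0,0,0,1],[0,0,1,0,0,0,1],[0,0,1,0,0,0,1]]]'
python3 -m pendant '[[[0,0,1,0,0,0,1],[0,0,1,0,0,0,1],[0,0,1,0,0,0,1],[0,0,0.8,0,0,0,1],[0,0,0,0,0,0,1],[0,0,0,0,0,0,1],[0,0,0,0,0,0,1],[0,0,0,0,0,0,1]]]'
python3 - <<'E'
from h import *
plan(.3695,-.3605,.0275,-91)
c=cap('wrist'); W=cloud(c); Z=W[...,2]
m=(Z>.018)&(Z<.034)&(abs(W[...,0]-.3695)<.05)&(abs(W[...,1]+.3605)<.1); print(rect(W,m))
E
```

```text
time_s: 56.0
tcp_pos: [0.3696, -0.3607, 0.211]
eef_rot: [-180.0, -0.0, -90.7]
contact_force: [0.3, 0.9, -0.2]
gripper_width: 0.0875
gripper_force: 0.0
time_s: 56.8
tcp_pos: [0.3701, -0.3608, 0.1364]
eef_rot: [-179.9, -0.0, -90.8]
contact_force: [0.3, 0.4, 0.3]
gripper_width: 0.0879
gripper_force: 0.0
turn [-0.02 -0.01  0.05] then shift [-0.01  0.03  5.44] | t 56.8 tcp [ 0.3701 -0.3608  0.1364] [-179.9   -0.   -90.8] F [0.3 0.4 0.3] w 0.0879 gf 0.0
{'c': (369.5, -371.2), 'ab': (120.9, 60.4), 't': 89.03, 'n': 10317, 'z': np.float64(0.0258)}
```

```bash
python3 -m pendant '[[[0,0,0.8,0,0,0,1],[0,0,0.8,0,0,0,1],[0,0,0.8,0,0,0,1],[0,0,0.8,0,0,0,1],[0,0,0.8,0,0,0,1],[0,0,0.7,0,0,0,1],[0,0,0.5,0,0,0,1],[0,0,0.2,0,0,0,1]]]'
python3 -m pendant '[[[0,0,0,0,0,0,-1],[0,0,0,0,0,0,-1],[0,0,0,0,0,0,-1],[0,0,0,0,0,0,-1],[0,0,0,0,0,0,-1],[0,0,0,0,0,0,-1],[0,0,0,0,0,0,-1],[0,0,0,0,0,0,-1]]]' 40
python3 -c "
from h import *
plan(.3695,-.3605,.26,-92.85)"
```

```text
time_s: 57.65
tcp_pos: [0.3694, -0.3604, 0.0268]
eef_rot: [180.0, 0.0, -90.8]
contact_force: [0.1, 0.0, -0.6]
gripper_width: 0.0875
gripper_force: 0.0
time_s: 58.45
tcp_pos: [0.3697, -0.3606, 0.0279]
eef_rot: [-180.0, -0.0, -90.8]
contact_force: [-1.1, 1.2, 6.4]
gripper_width: 0.0596
gripper_force: 40.0
turn [-0.01 -0.    0.5 ] then shift [-0.000e+00  1.000e-02 -1.161e+01] | t 58.5 tcp [ 0.3697 -0.3606  0.0279] [-180.    -0.   -90.8] F [-1.1  1.2  6.4] w 0.0596 gf 40.0
```

```bash
python3 -m pendant '[[[0,0,-0.5,0,0,0,-1],[0,0,-1,0,0,0,-1],[0,0,-1,0,0,0,-1],[0,0,-1,0,0,0,-1],[0,0,-1,0,0,0,-1],[0,0,-1,0,0,0,-1],[0,0,-1,0,0,0,-1],[0,0,-1,0,0,0,-1]]]'
python3 -m pendant '[[[0,0,-1,0,0,-0.9,-1],[0,0,-1,0,0,-0.9,-1],[0,0,-1,0,0,-0.9,-1],[0,0,-1,0,0,-0.9,-1],[0,0,-1,0,0,-0.9,-1],[0,0,0,0,0,-0.9,-1],[0,0,0,0,0,-0.9,-1],[0,0,0,0,0,-0.9,-1]]]'
python3 -m pendant '[[[0,0,0,0,0,-0.9,-1],[0,0,0,0,0,-0.9,-1],[0,0,0,0,0,-0.9,-1],[0,0,0,0,0,-0.9,-1],[0,0,0,0,0,-0.9,-1],[0,0,0,0,0,-0.9,-1],[0,0,0,0,0,-0.9,-1],[0,0,0,0,0,-0.9,-1]]]'
python3 -m pendant '[[[0,0,0,0,0,-0.9,-1],[0,0,0,0,0,-0.9,-1],[0,0,0,0,0,-0.9,-1],[0,0,0,0,0,-0.9,-1],[0,0,0,0,0,-0.9,-1],[0,0,0,0,0,-0.9,-1],[0,0,0,0,0,-0.9,-1],[0,0,0,0,0,-0.2,-1]]]'
python3 -c "
from h import *
plan(.5643,-.164,.225,-6)"
```

```text
time_s: 59.25
tcp_pos: [0.3687, -0.3598, 0.178]
eef_rot: [179.9, 0.1, -90.9]
contact_force: [-0.2, -1.1, -5.2]
gripper_width: 0.06
gripper_force: 40.0
time_s: 60.05
tcp_pos: [0.3688, -0.3597, 0.277]
eef_rot: [180.0, 0.1, -61.9]
contact_force: [0.0, -0.4, -6.1]
gripper_width: 0.0598
gripper_force: 40.0
time_s: 60.85
tcp_pos: [0.3687, -0.3598, 0.2769]
eef_rot: [-180.0, 0.1, -33.1]
contact_force: [0.1, 0.0, -4.9]
gripper_width: 0.0596
gripper_force: 40.0
time_s: 61.65
tcp_pos: [0.3688, -0.3599, 0.2769]
eef_rot: [-179.9, 0.1, -7.2]
contact_force: [-0.1, 0.1, -4.4]
gripper_width: 0.0593
gripper_force: 40.0
turn [-0.02  0.02 -0.3 ] then shift [  8.7  -10.76   2.6 ] | t 61.6 tcp [ 0.3688 -0.3599  0.2769] [-1.799e+02  1.000e-01 -7.200e+00] F [-0.1  0.1 -4.4] w 0.0593 gf 40.0
```

```bash
python3 -m pendant '[[[0,0,0,0,0,-0.2,-1],[0.72,-0.89,0,0,0,0,-1],[0.72,-0.89,0,0,0,0,-1],[0.72,-0.89,0,0,0,0,-1],[0.72,-0.89,0,0,0,0,-1],[0.72,-0.89,0,0,0,0,-1],[0.72,-0.89,0,0,0,0,-1],[0.72,-0.89,0,0,0,0,-1]]]'
python3 -m pendant '[[[0.72,-0.89,0,0,0,0,-1],[0.72,-0.89,0,0,0,0,-1],[0.72,-0.89,0,0,0,0,-1],[0.72,-0.89,0,0,0,0,-1],[0.72,-0.89,0,0,0,0,-1],[0,0,0,0,0,0,-1],[0,0,0,0,0,0,-1],[0,0,0,0,0,0,-1]]]'
python3 -c "
from h import *
plan(.5643,-.164,.2139,-6)"
```

```text
time_s: 62.45
tcp_pos: [0.484, -0.2471, 0.2772]
eef_rot: [-180.0, 0.0, -6.5]
contact_force: [-0.6, -0.1, -5.3]
gripper_width: 0.0593
gripper_force: 40.0
time_s: 63.25
tcp_pos: [0.5651, -0.1676, 0.2772]
eef_rot: [180.0, 0.0, -6.5]
contact_force: [0.5, -0.4, -5.4]
gripper_width: 0.0598
gripper_force: 40.0
turn [ 0.    0.01 -0.11] then shift [-0.06 -0.18  3.16] | t 63.2 tcp [ 0.5651 -0.1676  0.2772] [180.    0.   -6.5] F [ 0.5 -0.4 -5.4] w 0.0598 gf 40.0
```

```bash
python3 -m pendant '[[[-0.06,-0.18,0.6,0,0,-0.11,-1],[0,0,0.6,0,0,0,-1],[0,0,0.6,0,0,0,-1],[0,0,0.5,0,0,0,-1],[0,0,0.4,0,0,0,-1],[0,0,0.2,0,0,0,-1],[0,0,0.1,0,0,0,-1],[0,0,0,0,0,0,-1]]]'
python3 -m pendant '[[[0,0,0,0,0,0,-1],[0,0,0,0,0,0,-1],[0,0,0,0,0,0,-1],[0,0,0,0,0,0,-1],[0,0,0,0,0,0,-1],[0,0,0,0,0,0,-1],[0,0,0,0,0,0,-1],[0,0,0,0,0,0,-1]]]'
python3 -c "
from h import *
plan(.5643,-.164,.2139,-6)"
```

```text
time_s: 64.05
tcp_pos: [0.5646, -0.1639, 0.2173]
eef_rot: [180.0, -0.0, -6.0]
contact_force: [-0.4, -0.9, -5.0]
gripper_width: 0.0597
gripper_force: 40.0
time_s: 64.85
tcp_pos: [0.5645, -0.1639, 0.2173]
eef_rot: [180.0, 0.0, -6.0]
contact_force: [-0.3, 0.3, -5.8]
gripper_width: 0.0598
gripper_force: 40.0
turn [ 0.  0. -0.] then shift [-0.01  0.01  0.17] | t 64.8 tcp [ 0.5645 -0.1639  0.2173] [180.   0.  -6.] F [-0.3  0.3 -5.8] w 0.0598 gf 40.0
```

```bash
python3 -m pendant '[[[0,0,0.05,0,0,0,-1],[0,0,0.05,0,0,0,-1],[0,0,0.05,0,0,0,-1],[0,0,0.03,0,0,0,-1],[0,0,0,0,0,0,-1],[0,0,0,0,0,0,-1],[0,0,0,0,0,0,-1],[0,0,0,0,0,0,-1]]]'
```

```text
time_s: 65.65
tcp_pos: [0.5645, -0.1639, 0.214]
eef_rot: [180.0, -0.0, -6.0]
contact_force: [-1.8, 1.0, -1.4]
gripper_width: 0.0596
gripper_force: 40.0
```

```bash
python3 -m pendant '[[[0,0,0.03,0,0,0,-1],[0,0,0,0,0,0,-1],[0,0,0,0,0,0,-1],[0,0,0,0,0,0,1],[0,0,0,0,0,0,1],[0,0,0,0,0,0,1],[0,0,0,0,0,0,1],[0,0,0,0,0,0,1]]]'
python3 -m pendant '[[[0,0,-0.3,0,0,0,1],[0,0,-0.7,0,0,0,1],[0,0,-1,0,0,0,1],[0,0,-1,0,0,0,1],[0,0,-1,0,0,0,1],[-0.5,0.5,0,0,0,0,1],[-1,1,0,0,0,0,1],[-1,1,0,0,0,0,1]]]'
python3 -m pendant '[[[-1,1,0,0,0,0,1],[-1,1,0,0,0,0,1],[-1,1,0,0,0,0,1],[-1,1,0,0,0,0,1],[-0.5,1,0,0,0,0,1],[0,1,0,0,0,0,1],[0,0,0,0,0,0,1],[0,0,0,0,0,0,1]]]'
python3 - <<'E'
from h import *
s=r.get_state(); print(s['tcp_pos'],s['time_s'])
c=cap('top'); save(c,'top6.png'); W=cloud(c); Z=W[...,2]
print('slabtop',rect(W,(Z>.204)&(Z<.222)&box(Z.shape,375,115,445,215)))
print('brush',rect(W,(Z>.075)&(Z<.095)&box(Z.shape,155,185,212,285)),rect(W,(Z>.042)&(Z<.056)&box(Z.shape,155,185,206,285)))
print('grip',rect(W,(Z>.14)&(Z<.165)&box(Z.shape,228,214,330,240)))
m=cv2.imread('pics/top0.png')
c=cap('scene'); cv2.imwrite('pics/s6.png',cv2.resize(c['frame'][110:340,170:510],None,fx=2.3,fy=2.3,interpolation=cv2.INTER_CUBIC))
E
```

```text
time_s: 66.45
tcp_pos: [0.5646, -0.164, 0.2131]
eef_rot: [180.0, -0.0, -6.0]
contact_force: [-0.5, 0.1, 0.2]
gripper_width: 0.0868
gripper_force: 0.0
time_s: 67.25
tcp_pos: [0.5086, -0.2087, 0.293]
eef_rot: [-180.0, 0.0, -6.0]
contact_force: [0.1, -0.3, 1.1]
gripper_width: 0.0876
gripper_force: 0.0
time_s: 68.05
tcp_pos: [0.4069, -0.3185, 0.2929]
eef_rot: [-180.0, 0.0, -6.1]
contact_force: [-0.7, 0.1, -0.4]
gripper_width: 0.0878
gripper_force: 0.0
[ 0.40691204 -0.3184986   0.29292274] 68.05
slabtop {'c': (564.7, -163.3), 'ab': (60.0, 140.2), 't': 83.95, 'n': 1749, 'z': np.float64(0.2116)}
brush {'c': (440.4, 409.1), 'ab': (27.2, 119.6), 't': 83.25, 'n': 521, 'z': np.float64(0.082)} {'c': (440.8, 410.0), 'ab': (71.0, 179.3), 't': 84.49, 'n': 1298, 'z': np.float64(0.0485)}
grip {'c': (459.5, 224.8), 'ab': (21.5, 25.4), 't': 87.55, 'n': 123, 'z': np.float64(0.1541)}
```

View pics/s6.png

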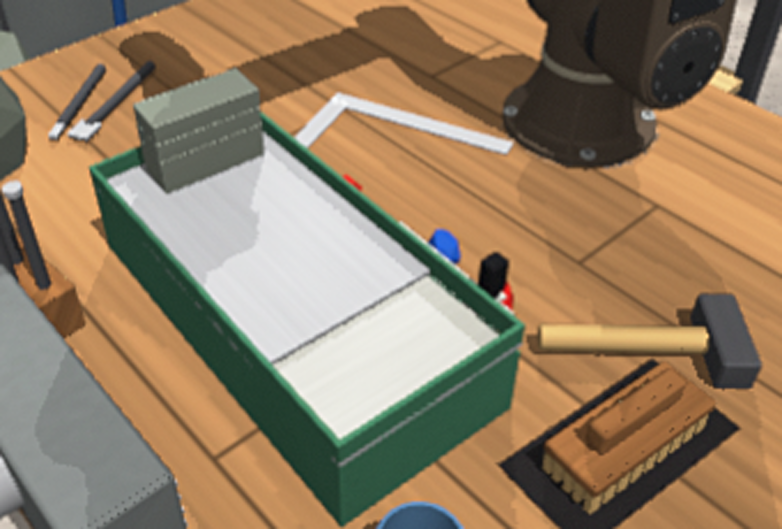

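The picture shows the stack flush on the block at (200,130), the gate shut, and the brush on its mat at (630,435). The hammer is where it started.

```bash
python3 -c "
from h import *
print(r.close_job())"
```

```text
the job is handed in; nothing more can be done
None
```

The job is handed in at about 68 s, with no verdict returned; by my last camera check all six chips are in the box under the shut gate, the brush is bristles down on its mat, both slabs are stacked on the block with centres within about 2 mm of its own, and the hammer and mug were left alone.

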